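Nest the pots and hold the lift key turned

TASK

On the canteen counter, nest the pots on the lift plate: first the medium white pot into the large steel one that stands there, then the small blue pot into the medium one, each let go standing upright on the floor of the next. Then take the red key from its stand and work it down into the lift's brass lock without forcing it, wiggling it gently past the sticky tumblers until its collar sits on the lock face, turn it a quarter turn clockwise to its stop so that the lift goes down, and hold it there against the spring: finish still gripping the turned key. Leave everything else on the counter where it stands.

Things in the scene. Friction and masses are not known exactly. Their poses are not given: they have to be found in the camera images.
- pot_large_mid (a point): large round steel pot, 84 mm across at its foot, 96 mm at the rim, 45 mm tall, wall 3 mm, floor 4 mm thick, loose, stands on the lift plate; point at its centre, half-way up (22.5 mm above its underside); z up
- pot_medium_mid (a point): medium round white pot, 52 mm across at its foot, 60 mm at the rim, 70 mm tall, wall 3 mm, floor 4 mm thick, about 0.1 kg; point at its centre, 35 mm above its underside; z up. Standing in the large pot, its rim is about 29 mm above the large rim
- pot_small_mid (a point): small round blue pot, 32 mm across at its foot, 40 mm at the rim, 88 mm tall, wall 3 mm, floor 4 mm thick, about 0.06 kg; point at its centre, 44 mm above its underside; z up. Standing in the medium pot, its rim is about 22 mm above the medium rim
- lift_top (a point): square lift: steel frame 170 mm square, 30 mm tall, fixed to the counter, round a grey plate 142 mm square flush with its top; the point is at the centre of the frame's top. The plate sinks by up to 18 mm as the key turns
- key_grip (a point): key, loose, 0.05 kg, upright in its stand. Red grip block 30 mm wide (its x), 12 mm thick (its y), 40 mm tall; the point is the block's centre, z up. Under the block a round steel collar 22 mm across, 6 mm high, underside 26 mm below the point. A half turn about z gives the same key
- key_tip (a point): lower end of the key, on its axis, 51 mm below the centre of the grip and 25 mm below the collar: under the collar a round shank 6 mm thick, ending in a cross bit 20 mm long (x), 5 mm thick (y), 9 mm high, its lower edges rounded by 1 mm
- key_stand: black block 70 mm square at its foot, 36 mm tall, fixed; origin at the centre of its underside. The key's collar rests on its top, its bit in a slot 22.5 x 7.5 mm: lift the key straight up by more than 25 mm to free it
- keybox: grey switch box, fixed, 150 mm along its x, 120 mm along y, 62 mm tall; origin at the centre of its underside; the brass lock stands in the middle of its top
- lock_face (a point): centre of the slot in the upper face of the brass lock (40 mm square, face 68 mm above the counter), z up. The slot is 24 mm long along x, 9 mm wide along y, in a plate 4 mm thick. Key home: collar on the face, grip centre 26 mm above the face; it can make its quarter turn only within about 4 mm of home
- tumblers (a point): point in the lock 4.5 mm under the face, top of the first of two hidden sticky tumblers (second: 8.5 mm under) with slots as in the face, stuck 0.31 to 0.38 rad out of line, one each way. A light straight push stalls there; press lightly (about 5 N) and turn the key 0.2 to 0.3 rad to and fro: it drops through. From 13 mm down the bit enters the barrel
- barrel (a joint): lock barrel, rad: 0 at rest, grows as the key turns clockwise seen from above, hard stop at 1.571; a spring of about 0.12 to 0.18 N m drives it back to 0 when let go. The key has about 0.1 rad of play in it, so the key must be turned a little past a quarter to reach the stop. A red pointer beside the lock moves with it, from a white mark to a green mark
- sauce_bottle: amber sauce bottle with red cap, 56 mm across, 150 mm tall; a bystander, origin at its underside
- jar: glass jar with white lid, 60 mm across, 80 mm tall; a bystander, origin at its underside
- mug: white mug, 76 mm across, 85 mm tall; a bystander, origin at its underside
- spoon: serving spoon lying flat; a bystander
- plate: white side plate, 120 mm across; a bystander, origin at its underside
- shaker: steel shaker, 40 mm across, 70 mm tall; a bystander, origin at its underside

How it is judged:
On the way, in this order (a step that is already met when the one before it is completed fails the run):
1. the medium pot stands in the large pot on the lift, let go (horizontal distance between pot_medium_mid and pot_large_mid below 0.02 m and z of pot_medium_mid in the frame of pot_large_mid below 0.0225 m and angle between pot_medium_mid's own z axis and vertical below 0.12 rad and horizontal distance between pot_large_mid and lift_top below 0.045 m and z of pot_large_mid in the frame of lift_top between 0 and 0.026 m and angle between pot_large_mid's own z axis and vertical below 0.1 rad and contact force between the fingers and pot_medium below 0.3 N), for 0.2 s.
2. the small pot stands in the medium pot, let go (horizontal distance between pot_small_mid and pot_medium_mid below 0.014 m and z of pot_small_mid in the frame of pot_medium_mid below 0.019 m and angle between pot_small_mid's own z axis and vertical below 0.15 rad and horizontal distance between pot_medium_mid and pot_large_mid below 0.02 m and z of pot_medium_mid in the frame of pot_large_mid below 0.0225 m and angle between pot_medium_mid's own z axis and vertical below 0.12 rad and horizontal distance between pot_large_mid and lift_top below 0.045 m and z of pot_large_mid in the frame of lift_top between 0 and 0.026 m and angle between pot_large_mid's own z axis and vertical below 0.1 rad and contact force between the fingers and pot_small below 0.3 N), for 0.2 s.
3. the key is home in the lock (z of key_grip in the frame of lock_face below 0.0295 m and horizontal distance between key_grip and lock_face below 0.007 m and angle between key_grip's own z axis and vertical below 0.15 rad), for 0.1 s.
4. the key is turned a quarter to its stop (all of step 3 and value of joint barrel above 1.4 rad), for 0.2 s.
At the end, for the whole second after the job is handed in: Small pot upright in medium (axes within 14 mm), medium in large (20 mm), each on the floor of the next (6 mm), all on the lift plate; key home in the lock (collar within 3.5 mm of the face), barrel turned at least 1.4 rad, fingers still gripping the key (all of step 4 and horizontal distance between pot_medium_mid and pot_large_mid below 0.02 m and z of pot_medium_mid in the frame of pot_large_mid below 0.0225 m and angle between pot_medium_mid's own z axis and vertical below 0.12 rad and horizontal distance between pot_small_mid and pot_medium_mid below 0.014 m and z of pot_small_mid in the frame of pot_medium_mid below 0.019 m and angle between pot_small_mid's own z axis and vertical below 0.15 rad and horizontal distance between pot_large_mid and lift_top below 0.045 m and z of pot_large_mid in the frame of lift_top between 0 and 0.026 m and angle between pot_large_mid's own z axis and vertical below 0.1 rad and contact force between the fingers and key above 1 N); the arm keeps its last pose, push and grip.
It fails at once if a bystander is moved by more than 30 mm or knocked over (distance of any of sauce_bottle, jar, mug, spoon, plate, shaker from where it was at the start of the episode above 0.03 m or angle between any of sauce_bottle, jar, mug, plate, shaker's own z axis and vertical above 0.5 rad).
It fails at once if the key is forced (over 80 N between key and lock) (contact force between key and keybox above 80 N).
It also fails if it takes over 69 s, if anything falls off the work surface, if the arm or the gripper's body presses on something with over 40 N, if the wrist force passes 120 N, or if a joint passes its speed limit or range.

ROBOT

A 6-joint arm with a two-finger parallel gripper is mounted at the origin on the work surface. World frame = base frame: x ahead of the robot, y to its left, z up, the work surface at z = 0. Lengths are in m, angles in rad, forces in N, time in s.
With the tool pointing down it reaches from about 0.35 to 0.975 m from the base axis. Payload 4.9 kg.
Tool frame: the origin (TCP) lies at the very end of the fingers, on their centre line; the grasp point (between the pads) lies behind it (manip.grip_depth is the z of the grasp point in the tool frame, in m); z points along the fingers, y is the direction in which the jaws open and shut (so a half turn about z gives the same grasp; the last joint's range is limited). The gripper opens to 85 mm and grips with 20 to 120 N. Pads are 22 mm wide; open, the fingers measure 114 mm over their backs; the gripper's body (76 mm by 85 mm) begins 54 mm behind the grasp point. The pads swing forward as they close: fully open they stand 13 mm farther back than shut.
Start: joints at [1.081, 0.053, 1.613, -0, 1.476, -0.119], TCP at [0.226, 0.583, 0.231] pointing down, gripper open.
Joint ranges: [-3.01, 3.01], [-1.01, 2.22], [0.06, 2.58], [-1.02, 4.17], [0.09, 2.62], [-3.14, 3.14]. Speed limits (rad/s): [2.57, 2.57, 3.14, 3.14, 3.14, 3.14].

INTERFACE

Orientations are given as a unit quaternion [w, x, y, z].
In Python, from plant import state, optics, manip, silhouettes, place_of gives the robot as it stands. The module is installed in compiled form; this text tells all that it offers.
- The arm moves only by the tool jog_arm, never from a script. Its argument "increments" is a list of rows, each an object with "slide": the shift along the tool's x, y, z in mm, a list of three; "rotation": the turn, a rotation vector about the tool's x, y, z in degrees, a list of three. A call has 1 to 20 rows; each row shifts and turns the commanded pose from where the row before left it, along the tool's axes as they then stand; what a row does not reach is not made up. A row lasts 1/12 s, in which the tool goes at most 41.7 mm and 7.16 degrees, less where a joint would pass 70% of its speed; a pose out of reach is approached as far as the arm can. A call with a gripper value outside its range is refused whole. "fingers" is the opening, from 0 (shut) to 1 (fully open), set as the call begins (left out, the last holds). The fingers move at their own pace and stop on an object; the grip force is fixed at half the most. Time passes only in rows, so rows that do not move let the fingers close. It gives the time, the measured TCP pose, the force and the opening at its end, in the units of the state.
- state(): the state, without advancing time (a new reading comes with each control period).
- optics.grab_frame(name): name is "scene" or "top" or "wrist"; returns a dict with "frame" (420x560x3 uint8, blue, green, red), "camera_matrix" (3x3 intrinsics, pixels), "R" (3x3) and "t" (3): a world point X has camera coordinates R X + t. Camera axes: x right, y down, z forward; pixel columns grow to the right and rows downward; lengths in m; the calibration is good to about 2 mm. A picture is of the moment at which its call begins. There is no depth.
- manip.job_done(): hands the job in, once; it reports no verdict.
Trained networks look in the newest picture that a camera, given by its name, has taken for a name from the list of things; names that differ only in an ending like _2 or _b are one class to them, and where a whole thing is asked for, a point or a joint stands for the part that bears it (a point fixed in the world has none). Each returns a list of dicts, best first, with "score" (0 to 1); they miss things now and then, are a little off and sometimes report something else, mostly with a low value. They report only what shows in the picture. A call takes as long as a camera call.
- silhouettes(thing, camera): "mask" (420x560 bool, what is visible of it) and "bbox" ([left, top, right, bottom] in pixels, round what is visible of it).
- place_of(thing, camera): "uv" ([column, row] in pixels: a listed point, or the origin of a listed thing).
The state is a dict: "time": time; "joint_pos": joint angles; "joint_vel": joint speeds; "joint_efforts": joint torques, N m; "tool_pos": TCP position; "tool_rot": TCP orientation; "contact_force": force on the tool from outside, world axes, zero at the start; "ft_torque": the same for the moment, N m; "gripper_width": opening from 0.0 (shut) to 1.0 (fully open).
Only numpy, scipy, OpenCV 4.12 (cv2) and the standard library are available. Lean on these libraries where they do the work, as an engineer would, in place of code of your own. Each camera call takes 0.05 s, during which the arm holds its last target.

## Working session

There is one attempt and no reset: what is moved stays moved. The work goes in short steps, Python scripts to look and compute and a tool call to move; the robot and the scene stay as the last step left them, time stands still between calls to the robot, and variables do not carry over. Pictures are saved under pics/ and viewed, and the job is handed in when it is done.

Besides the shell and the picture viewer there is one more tool, called as a command line: name --argument value ..., lists and objects as JSON in quotes. jog_arm: Moves the arm, as the interface text tells. Its arguments: {"type":"object","properties":{"increments":{"type":"array","items":{"type":"object","properties":{"slide":{"type":"array","items":{"type":"number"}},"rotation":{"type":"array","items":{"type":"number"}}}}},"fingers":{"type":"number"}},"required":["increments"]}

```bash
mkdir -p pics; ls
cat > h.py <<'E'
import numpy as np, cv2
from plant import state, optics, manip, silhouettes, place_of
E
python3 - <<'E'
from h import *
print(state()); print(manip.grip_depth)
for n in ["scene","top","wrist"]:
    f=optics.grab_frame(n); cv2.imwrite(f"pics/{n}0.png",f["frame"]); print(n,f["camera_matrix"],f["R"],f["t"])
E
```

```text
pics
{'time': 0.0, 'joint_pos': array([ 1.08098509e+00,  5.33540088e-02,  1.61428915e+00,  1.03719602e-05,
        1.47599268e+00, -1.19009882e-01]), 'joint_vel': array([ 0.00155898,  0.00249216,  0.00029381,  0.00022852, -0.00283124,
       -0.00048211]), 'joint_efforts': array([ 9.97898096e-04, -3.93667567e+01, -3.70180321e+01, -1.05773267e-04,
        6.84726663e-03, -1.61083699e-05]), 'tool_pos': array([0.2261861 , 0.58197254, 0.23006768]), 'tool_rot': array([-3.11126865e-04,  1.84340749e-01,  9.82861864e-01, -9.73073708e-04]), 'contact_force': array([ 0.4583592 , -0.11632346, -0.39413383]), 'ft_torque': array([ 0.00836133, -0.04424089,  0.01944633]), 'gripper_width': 1.0028003011084248}
-0.0187
scene [[379.50216924   0.         280.64554045]
 [  0.         379.50216924 212.88060748]
 [  0.           0.           1.        ]] [[ 0.85076314  0.52549828  0.00732383]
 [ 0.42282322 -0.6761265  -0.60338502]
 [-0.31212595  0.51643442 -0.79741638]] [-0.47865258 -0.19298005  1.32167934]
top [[394.45058779   0.         281.67980241]
 [  0.         394.45058779 202.8028126 ]
 [  0.           0.           1.        ]] [[-0.00829355 -0.99996415  0.00170769]
 [-0.98101842  0.00780553 -0.19375742]
 [ 0.19373714 -0.00328221 -0.98104798]] [0.00654256 0.59414926 1.23021259]
wrist [[322.91425848   0.         277.43679768]
 [  0.         322.91425848 208.34038337]
 [  0.           0.           1.        ]] [[ 0.36304877  0.93176882 -0.00156852]
 [ 0.89101913 -0.34667793  0.29308588]
 [ 0.27254451 -0.10780205 -0.95608483]] [-0.62429491 -0.0367737   0.37816974]
```

View pics/scene0.png

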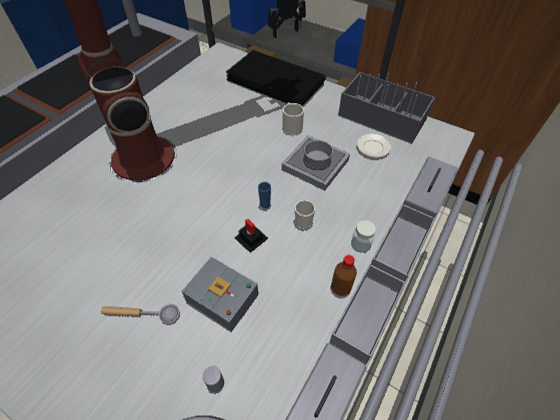

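View pics/top0.png

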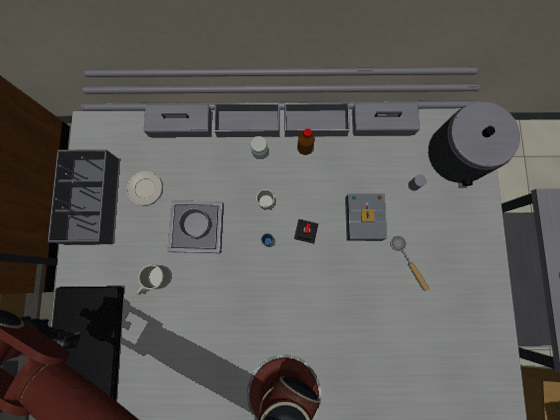

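View pics/wrist0.png

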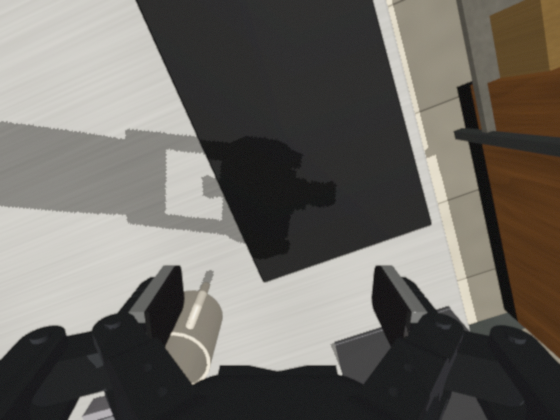

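The top view shows the lift and large pot near (195,225), the medium pot at (265,200), the blue pot at (267,240), the key at (306,230) and the lock at (368,213). The mug is at (152,276), beside the lift. I'll triangulate these from the two fixed cameras.

```bash
cat >> h.py <<'E'
def ray(f,uv):
    K,R,t=f["camera_matrix"],f["R"],f["t"]
    c=-R.T@t; d=R.T@np.linalg.inv(K)@np.array([uv[0],uv[1],1.]); return c,d/np.linalg.norm(d)
def tri(fs,uvs):
    A=np.zeros((3,3));b=np.zeros(3)
    rs=[ray(f,u) for f,u in zip(fs,uvs)]
    for c,d in rs:
        P=np.eye(3)-np.outer(d,d);A+=P;b+=P@c
    X=np.linalg.solve(A,b); return X,[np.linalg.norm((np.eye(3)-np.outer(d,d))@(X-c)) for c,d in rs]
def atz(f,uv,z):
    c,d=ray(f,uv); return c+d*(z-c[2])/d[2]
def proj(f,X):
    p=f["camera_matrix"]@(f["R"]@np.asarray(X)+f["t"]); return p[:2]/p[2]
E
python3 - <<'E'
from h import *
np.set_printoptions(precision=4,suppress=True)
fs={n:optics.grab_frame(n) for n in ["scene","top"]}
Z=dict(pot_large_mid=.0525,pot_medium_mid=.035,pot_small_mid=.044,lift_top=.03,key_grip=.062,key_tip=.011,lock_face=.068,key_stand=0,keybox=0,sauce_bottle=0,jar=0,mug=0,plate=0,shaker=0,spoon=0)
for n,z in Z.items():
    uv={}
    for c in fs:
        r=place_of(n,c)
        if r: uv[c]=r[0]["uv"]; print(n,c,np.array(uv[c]),round(r[0]["score"],2),atz(fs[c],uv[c],z), len(r))
    if len(uv)==2: print("   tri",*tri([fs[c] for c in uv],[uv[c] for c in uv]))
print(state()["time"])
E
```

```text
pot_large_mid scene [315.7 153.7] 0.95 [0.5227 0.2862 0.0525] 1
pot_large_mid top [195.5 221.1] 0.74 [0.5369 0.2822 0.0525] 1
   tri [0.5314 0.2764 0.0665] [np.float64(0.004243549671051897), np.float64(0.004243549671051904)]
pot_medium_mid scene [305.4 214.6] 0.67 [0.6128 0.059  0.035 ] 2
pot_medium_mid top [262.2 199. ] 0.79 [0.6122 0.0664 0.035 ] 1
   tri [0.612  0.0654 0.0279] [np.float64(0.002115559441568982), np.float64(0.0021155594415688704)]
pot_small_mid scene [263.5 193.7] 0.81 [0.4665 0.0544 0.044 ] 1
pot_small_mid top [266.9 239.5] 0.53 [0.4761 0.0506 0.044 ] 1
   tri [0.4733 0.0487 0.0547] [np.float64(0.0022401539461267797), np.float64(0.0022401539461268487)]
lift_top scene [316.7 160.5] 0.74 [0.5315 0.2808 0.03  ] 1
lift_top top [196.5 227.8] 0.86 [0.518  0.2831 0.03  ] 2
   tri [0.5233 0.2887 0.0176] [np.float64(0.004567219634562052), np.float64(0.004567219634562156)]
key_grip top [307.5 229.2] 0.43 [ 0.5063 -0.0805  0.062 ] 1
key_tip scene [251.1 237.8] 0.69 [ 0.5121 -0.0828  0.011 ] 1
key_tip top [306.6 230.8] 0.5 [ 0.5075 -0.0809  0.011 ] 1
   tri [ 0.5089 -0.0806  0
[... 1349 characters left out ...]
3481746566631), np.float64(0.004863481746566588)]
plate scene [374.1 144.8] 0.8 [0.657  0.4887 0.    ] 2
plate top [144.2 184.1] 0.84 [0.6751 0.4748 0.    ] 2
   tri [0.6659 0.4636 0.0253] [np.float64(0.003388682599261096), np.float64(0.003388682599261226)]
shaker scene [216.9 383.2] 0.78 [ 0.6679 -0.4518  0.    ] 1
shaker top [414.9 186.7] 0.6 [ 0.6586 -0.458   0.    ] 2
   tri [ 0.6631 -0.4552 -0.0037] [np.float64(0.005482745353913316), np.float64(0.005482745353913132)]
spoon scene [141.7 316.5] 0.88 [ 0.4057 -0.4255 -0.    ] 1
spoon top [408.5 266. ] 0.59 [ 0.3889 -0.4169  0.    ] 1
   tri [ 0.391  -0.4233 -0.0253] [np.float64(0.002002581483049197), np.float64(0.0020025814830491595)]
1.75
```

```bash
cat >> h.py <<'E'
from scipy.spatial.transform import Rotation as Rn
import json
np.set_printoptions(precision=4,suppress=True)
def pose():
    s=state(); q=s["tool_rot"]; R=Rn.from_quat([q[1],q[2],q[3],q[0]]).as_matrix(); return s["tool_pos"],R,s
def down(psi):
    x=np.array([np.cos(psi),np.sin(psi),0]); z=np.array([0,0,-1.]); return np.stack([x,np.cross(z,x),z],1)
def rows(way,start=None,step=36,rstep=6.5):
    """way: list of (x,y,z,psi). prints rows for each leg"""
    p,R,s=pose()
    if start is not None: p=np.array(start[:3]);R=down(start[3])
    out=[]
    for w in way:
        T=np.array(w[:3]);D=down(w[3])
        rv=Rn.from_matrix(R.T@D).as_rotvec()
        n=int(max(1,np.ceil(np.linalg.norm(T-p)*1000/step),np.ceil(np.degrees(np.linalg.norm(rv))/rstep)))
        for k in range(n):
            sl=R.T@((T-p)/(n-k))*1000; sl=np.round(sl,1)
            rv=np.degrees(Rn.from_matrix(R.T@D).as_rotvec())/(n-k); rv=np.round(rv,1)
            p=p+R@sl/1000; R=R@Rn.from_rotvec(np.radians(rv)).as_matrix()
            out.append({"slide":sl.tolist(),"rotation":rv.tolist()})
        print("leg",n,"end",p)
    print(len(out)); print(json.dumps(out).replace(" ",""))
E
python3 - <<'E'
from h import *
rows([(.47,-.02,.30,np.pi)])
E
```

```text
leg 19 end [ 0.47 -0.02  0.3 ]
19
[{"slide":[-23.4,-24.9,-3.6],"rotation":[0.0,-0.0,-1.1]},{"slide":[-23.0,-25.4,-3.6],"rotation":[0.0,-0.0,-1.1]},{"slide":[-22.5,-25.8,-3.6],"rotation":[0.0,-0.0,-1.1]},{"slide":[-22.0,-26.2,-3.6],"rotation":[0.0,-0.0,-1.1]},{"slide":[-21.5,-26.6,-3.6],"rotation":[0.0,-0.0,-1.1]},{"slide":[-20.9,-27.0,-3.6],"rotation":[0.0,-0.0,-1.1]},{"slide":[-20.4,-27.4,-3.6],"rotation":[0.0,-0.0,-1.1]},{"slide":[-19.9,-27.8,-3.6],"rotation":[0.0,-0.0,-1.1]},{"slide":[-19.3,-28.2,-3.6],"rotation":[0.0,-0.0,-1.1]},{"slide":[-18.8,-28.6,-3.6],"rotation":[0.0,-0.0,-1.1]},{"slide":[-18.3,-28.9,-3.6],"rotation":[0.0,-0.0,-1.1]},{"slide":[-17.7,-29.3,-3.6],"rotation":[0.0,-0.0,-1.1]},{"slide":[-17.1,-29.6,-3.6],"rotation":[0.0,-0.0,-1.1]},{"slide":[-16.6,-29.9,-3.7],"rotation":[0.0,-0.0,-1.2]},{"slide":[-15.9,-30.3,-3.6],"rotation":[0.0,-0.0,-1.1]},{"slide":[-15.3,-30.6,-3.7],"rotation":[0.0,-0.0,-1.2]},{"slide":[-14.7,-30.9,-3.6],"rotation":[0.0,-0.0,-1.1]},{"slide":[-14.1,-31.2,-3.7],"rotation":[0.0,-0.0,-1.2]},{"slide":[-13.4,-31.4,-3.6],"rotation":[0.0,-0.0,-1.1]}]
```

jog_arm --increments '[{"slide": [-23,-25,-4],"rotation": [0,0,-1]},{"slide": [-23,-25,-4],"rotation": [0,0,-1]},{"slide": [-22,-26,-4],"rotation": [0,0,-1]},{"slide": [-22,-26,-4],"rotation": [0,0,-1]},{"slide": [-21,-27,-4],"rotation": [0,0,-1]},{"slide": [-21,-27,-4],"rotation": [0,0,-1]},{"slide": [-20,-27,-4],"rotation": [0,0,-1]},{"slide": [-20,-28,-4],"rotation": [0,0,-1]},{"slide": [-19,-28,-4],"rotation": [0,0,-1]},{"slide": [-19,-29,-4],"rotation": [0,0,-1]},{"slide": [-18,-29,-4],"rotation": [0,0,-1]},{"slide": [-18,-29,-4],"rotation": [0,0,-1]},{"slide": [-17,-30,-4],"rotation": [0,0,-1]},{"slide": [-17,-30,-4],"rotation": [0,0,-1]},{"slide": [-16,-30,-4],"rotation": [0,0,-1]},{"slide": [-15,-31,-4],"rotation": [0,0,-1]},{"slide": [-15,-31,-4],"rotation": [0,0,-1]},{"slide": [-14,-31,-4],"rotation": [0,0,-2]},{"slide": [-13,-31,0],"rotation": [0,0,-2]},{"slide": [0,0,0],"rotation": [0,0,0]}]'

```text
time: 3.42
tool_pos: [0.4599, -0.0277, 0.3035]
tool_rot: [0.0, 0.005, 1.0, -0.001]
contact_force: [-0.9, 0.5, 0.4]
gripper_width: 1.004
```

Run:
```python
from h import *
p,R,s=pose();print(p,R,s["contact_force"],s["time"],s["joint_pos"])
f=optics.grab_frame("wrist"); cv2.imwrite("pics/w1.png",f["frame"])
import pickle; pickle.dump(f,open("w1.pkl","wb"))
Z=dict(pot_large_mid=.0525,pot_medium_mid=.035,pot_small_mid=.044,lift_top=.03,key_grip=.062,lock_face=.068,key_stand=0)
for n,z in Z.items():
    r=place_of(n,"wrist")
    for q in r[:2]: print(n,np.array(q["uv"]),round(q["score"],2),atz(f,q["uv"],z))
```

```text
[ 0.4599 -0.0277  0.3035] [[-1.      0.0092  0.0006]
 [ 0.0092  1.     -0.0022]
 [-0.0006 -0.0022 -1.    ]] [-0.8991  0.4603  0.4001] 3.4167 [-0.2206 -0.3867  1.8828 -0.002   1.6444 -1.7823]
pot_large_mid [519.7 223.4] 0.56 [0.5286 0.2834 0.0525]
pot_medium_mid [335.4 273. ] 0.58 [0.6071 0.0527 0.035 ]
pot_small_mid [340.9 183.4] 0.76 [0.4757 0.0525 0.044 ]
key_grip [237.6 213.7] 0.69 [ 0.509  -0.0779  0.062 ]
key_grip [242.  201.9] 0.15 [ 0.4937 -0.0718  0.062 ]
lock_face [ 86.8 246.9] 0.72 [ 0.5495 -0.2704  0.068 ]
key_stand [242.2 197.6] 0.58 [ 0.505  -0.0786  0.    ]
```

View pics/w1.png

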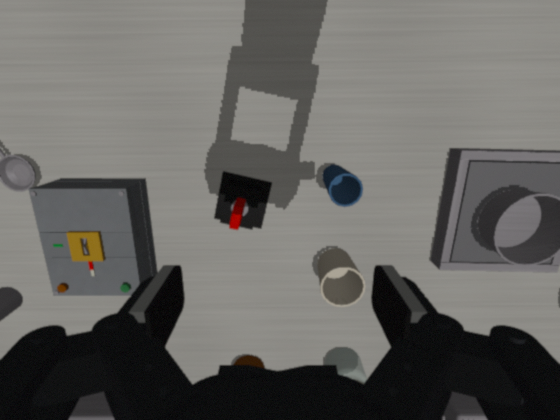

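The wrist view shows the medium rim at (342,286), the small rim at (345,189), the key at (238,213) and the lock at (85,246). The large rim is at (532,229). To refine the poses I'll fit model hulls to the silhouettes.

```bash
cat >> h.py <<'E'
from scipy.optimize import minimize
A=np.linspace(0,2*np.pi,60,endpoint=False); C=np.stack([np.cos(A),np.sin(A)],1)
def potmask(f,x,y,z0,rf,rr,h,S=4):
    pts=[]
    for r,z in ((rf,z0),(rr,z0+h)):
        for c in C: pts.append(proj(f,[x+r*c[0],y+r*c[1],z]))
    hull=cv2.convexHull((np.array(pts)*S).astype(np.float32))
    m=np.zeros((420*S,560*S),np.uint8); cv2.fillPoly(m,[np.round(hull).astype(np.int32)],1); 
    return cv2.resize(m.astype(np.float32),(560,420),interpolation=cv2.INTER_AREA)
def fitpot(f,mask,x,y,z0,rf,rr,h):
    M=mask.astype(np.float32)
    def cost(v):
        m=potmask(f,v[0]/100,v[1]/100,z0,rf,rr,h); return 1-np.minimum(m,M).sum()/np.maximum(m,M).sum()
    r=minimize(cost,[x*100,y*100],method="Nelder-Mead",options=dict(initial_simplex=[[x*100,y*100],[x*100+.8,y*100],[x*100,y*100+.8]],xatol=.01,fatol=1e-4))
    return r.x/100,1-r.fun
E
python3 - <<'E'
from h import *
import pickle
f=pickle.load(open("w1.pkl","rb"))
big=cv2.resize(f["frame"][140:320,30:330],None,fx=2.66,fy=2.66,interpolation=cv2.INTER_CUBIC); cv2.imwrite("pics/z1.png",big)
fs={"wrist":f,"scene":optics.grab_frame("scene"),"top":optics.grab_frame("top")}
for n,a in dict(pot_medium_mid=(.61,.058,0,.026,.03,.07),pot_small_mid=(.475,.0515,0,.016,.02,.088),pot_large_mid=(.529,.282,.03,.042,.048,.045)).items():
    for c,F in fs.items():
        r=silhouettes(n,c)
        if r: print(n,c,round(r[0]["score"],2),np.array(r[0]["bbox"]),*fitpot(F,r[0]["mask"],*a))
for n in ["lift_top","keybox","key_grip","key_stand"]:
    for c,F in fs.items():
        r=silhouettes(n,c)
        if r:
            m=r[0]["mask"].astype(np.uint8); cv2.imwrite(f"pics/m_{n}_{c}.png",m*255); print(n,c,round(r[0]["score"],2),m.sum(),r[0]["bbox"])
print(state()["time"])
E
```

```text
pot_medium_mid wrist 0.85 [314.2 246.8 363.6 308.5] [0.6096 0.0566] 0.9554337859153748
pot_medium_mid scene 0.23 [350.3 220.2 373.8 251.3] [0.61  0.058] 0.0
pot_medium_mid top 0.54 [255.9 187.8 272.1 209.9] [0.6107 0.0568] 0.5751028656959534
pot_small_mid wrist 0.81 [321.2 165.8 361.9 211.6] [0.4737 0.0493] 0.9370959997177124
pot_small_mid scene 0.55 [257.1 181.4 270.1 204. ] [0.4751 0.048 ] 0.9243614673614502
pot_large_mid wrist 0.77 [476.2 187.7 560.  265.5] [0.5309 0.2849] 0.9793200492858887
pot_large_mid scene 0.9 [302.8 140.4 330.1 166.8] [0.529  0.2895] 0.8639150857925415
pot_large_mid top 0.74 [180.1 207.  209.6 235.7] [0.531  0.2831] 0.9318761825561523
lift_top wrist 0.56 9454 [436.6, 148.5, 560.0, 272.1]
lift_top scene 0.78 1519 [281.7, 138.0, 350.1, 192.5]
lift_top top 0.96 1989 [169.6, 200.0, 223.6, 252.8]
keybox wrist 0.63 12804 [26.3, 180.4, 156.8, 295.8]
keybox scene 0.85 3217 [179.9, 257.9, 259.4, 328.7]
keybox top 0.88 1909 [345.0, 194.5, 384.9, 240.7]
key_grip wrist 0.26 12768 [28.4, 180.7, 156.7, 296.5]
key_stand wrist 0.81 2170 [215.6, 170.9, 272.6, 227.0]
key_stand scene 0.86 463 [233.8, 227.3, 266.1, 253.0]
key_stand top 0.61 1870 [341.3, 195.0, 387.5, 241.8]
4.9667
```

View pics/z1.png

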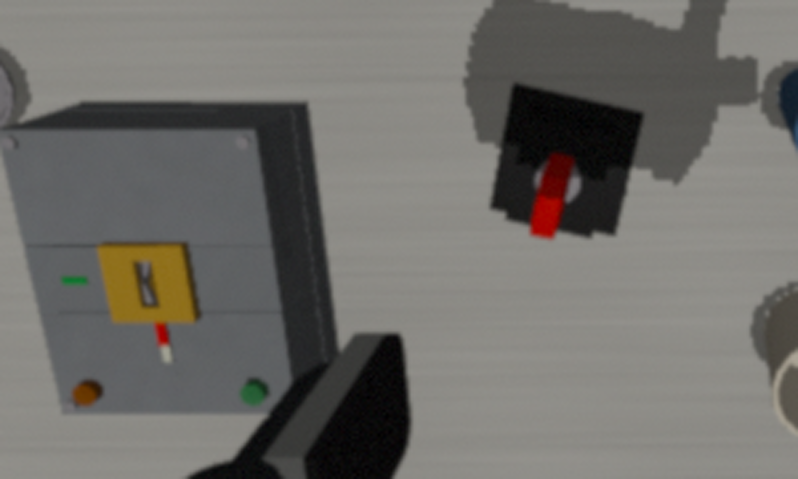

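jog_arm --increments '[{"slide": [-21,12,26]},{"slide": [-21,12,26]},{"slide": [-21,12,26]},{"slide": [-21,12,26]},{"slide": [-21,12,26]},{"slide": [-22,13,26]},{"slide": [-22,13,27]},{"slide": [0,0,0]},{"slide": [0,0,0]}]' --fingers 1

```text
invalid input
```

Run:
```python
from h import *
p,R,s=pose();print(p,R,s["contact_force"],s["time"],s["joint_pos"])
f=optics.grab_frame("wrist"); cv2.imwrite("pics/w2.png",f["frame"])
r=silhouettes("pot_medium_mid","wrist")
if r: print(r[0]["score"],r[0]["bbox"],*fitpot(f,r[0]["mask"],.6096,.0566,0,.026,.03,.07))
```

```text
[ 0.4588 -0.0231  0.3033] [[-1.      0.0043 -0.    ]
 [ 0.0043  1.     -0.    ]
 [ 0.     -0.     -1.    ]] [ 0.4324 -0.1423 -0.0566] 4.9667 [-0.2126 -0.3897  1.8854 -0.      1.646  -1.7791]
0.68 [311.8, 248.7, 361.8, 310.6] [0.61   0.0568] 0.9711436033248901
```

View pics/w2.png

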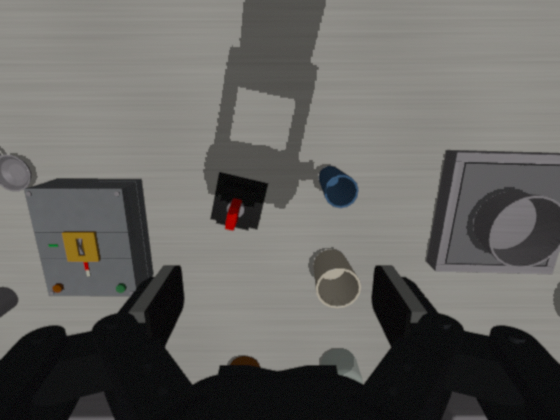

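The call was refused because each row needs a "rotation", so I'll resend it. The arm has settled, and the refit puts the medium pot at (0.610, 0.057).

jog_arm --increments '[{"slide": [-21,11,26],"rotation": [0,0,0]},{"slide": [-21,11,26],"rotation": [0,0,0]},{"slide": [-21,11,26],"rotation": [0,0,0]},{"slide": [-22,11,26],"rotation": [0,0,0]},{"slide": [-22,12,26],"rotation": [0,0,0]},{"slide": [-22,12,26],"rotation": [0,0,0]},{"slide": [-22,12,27],"rotation": [0,0,0]},{"slide": [0,0,0],"rotation": [0,0,0]},{"slide": [0,0,0],"rotation": [0,0,0]},{"slide": [0,0,0],"rotation": [0,0,0]}]' --fingers 1

```text
time: 5.9
tool_pos: [0.6103, 0.0561, 0.121]
tool_rot: [0.0, 0.002, 1.0, -0.0]
contact_force: [0.3, -0.2, -0.1]
gripper_width: 0.999
```

Run:
```python
from h import *
p,R,s=pose();print(p,R,s["contact_force"],s["time"],s["joint_pos"])
f=optics.grab_frame("wrist"); cv2.imwrite("pics/w3.png",f["frame"])
r=silhouettes("pot_medium_mid","wrist")
if r: print(r[0]["score"],r[0]["bbox"],*fitpot(f,r[0]["mask"],.6096,.0566,0,.026,.03,.07))
```

```text
[0.6103 0.0561 0.121 ] [[-1.      0.0041  0.0004]
 [ 0.0041  1.     -0.0002]
 [-0.0004 -0.0002 -1.    ]] [ 0.2552 -0.2374 -0.1467] 5.9 [-0.0297  0.1147  1.7372 -0.0002  1.2893 -1.5963]
0.58 [232.0, 173.1, 321.4, 276.2] [0.6099 0.0566] 0.9442725777626038
```

View pics/w3.png

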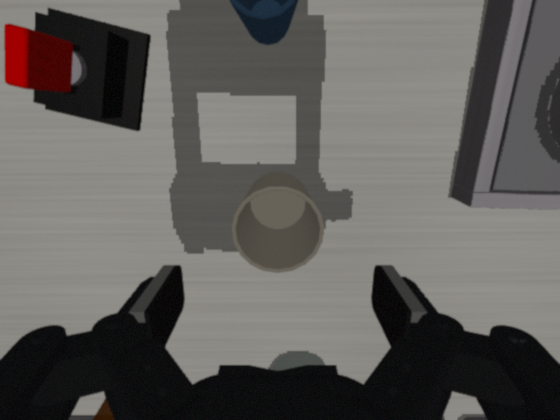

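The medium pot's rim at (277,228) sits between the fingers. Next I descend and close.

jog_arm --increments '[{"slide": [0,0,26],"rotation": [0,0,0]},{"slide": [0,0,26],"rotation": [0,0,0]},{"slide": [0,0,22],"rotation": [0,0,0]},{"slide": [0,0,0],"rotation": [0,0,0]},{"slide": [0,0,0],"rotation": [0,0,0]}]'

```text
time: 6.42
tool_pos: [0.6097, 0.0558, 0.0472]
tool_rot: [0.0, 0.002, 1.0, -0.0]
contact_force: [0.2, -0.1, 0.2]
gripper_width: 0.996
```

jog_arm --increments '[{"slide": [0,0,0],"rotation": [0,0,0]},{"slide": [0,0,0],"rotation": [0,0,0]},{"slide": [0,0,0],"rotation": [0,0,0]},{"slide": [0,0,0],"rotation": [0,0,0]},{"slide": [0,0,0],"rotation": [0,0,0]},{"slide": [0,0,0],"rotation": [0,0,0]}]' --fingers 0.5

```text
time: 6.92
tool_pos: [0.6131, 0.056, 0.0505]
tool_rot: [0.003, 0.002, 1.0, -0.0]
contact_force: [0.2, 0.6, 6.3]
gripper_width: 0.676
```

jog_arm --increments '[{"slide": [0,0,-20],"rotation": [0,0,0]},{"slide": [0,0,-30],"rotation": [0,0,0]},{"slide": [0,0,-30],"rotation": [0,0,0]},{"slide": [0,0,-30],"rotation": [0,0,0]},{"slide": [0,0,-20],"rotation": [0,0,0]},{"slide": [0,0,0],"rotation": [0,0,0]}]'

```text
time: 7.42
tool_pos: [0.6139, 0.0562, 0.1844]
tool_rot: [0.006, 0.002, 1.0, -0.0]
contact_force: [0.6, -0.8, -0.0]
gripper_width: 0.676
```

Run:
```python
from h import *
p,R,s=pose();print(p,R,s["contact_force"],s["time"],s["joint_pos"],s["gripper_width"])
f=optics.grab_frame("wrist"); cv2.imwrite("pics/w4.png",f["frame"])
rows([(.531,.2845,.175,np.pi)],step=30)
```

```text
[0.6139 0.0562 0.1844] [[-0.9999  0.0042  0.0128]
 [ 0.0042  1.     -0.0003]
 [-0.0128 -0.0003 -0.9999]] [ 0.5656 -0.7775 -0.0473] 7.4167 [-0.0294  0.0569  1.6878  0.      1.384  -1.5961] 0.6755182266078099
leg 9 end [0.531  0.2845 0.175 ]
9
[{"slide":[9.2,25.3,0.6],"rotation":[-0.0,0.1,-0.0]},{"slide":[9.2,25.3,0.6],"rotation":[-0.0,0.0,-0.0]},{"slide":[9.1,25.3,0.6],"rotation":[-0.0,0.1,-0.0]},{"slide":[9.2,25.3,0.6],"rotation":[-0.0,0.0,-0.0]},{"slide":[9.1,25.4,0.6],"rotation":[-0.0,0.1,-0.0]},{"slide":[9.2,25.3,0.7],"rotation":[-0.0,0.0,-0.1]},{"slide":[9.1,25.4,0.6],"rotation":[-0.0,0.1,-0.0]},{"slide":[9.1,25.4,0.7],"rotation":[-0.0,0.0,-0.1]},{"slide":[9.0,25.3,0.6],"rotation":[-0.0,0.1,-0.0]}]
```

View pics/w4.png

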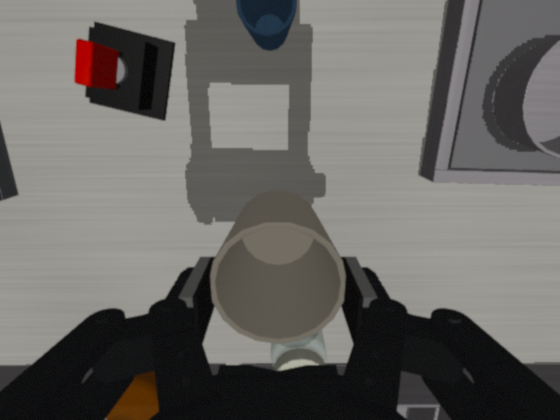

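The pot is held between the pads, with its rim at (277,282). I'll carry it over the large pot.

jog_arm --increments '[{"slide": [9,25,0],"rotation": [0,0,0]},{"slide": [9,25,0],"rotation": [0,0,0]},{"slide": [9,25,0],"rotation": [0,0,0]},{"slide": [9,25,0],"rotation": [0,0,0]},{"slide": [9,25,0],"rotation": [0,0,0]},{"slide": [9,26,0],"rotation": [0,0,0]},{"slide": [9,26,0],"rotation": [0,0,0]},{"slide": [9,26,0],"rotation": [0,0,0]},{"slide": [9,26,0],"rotation": [0,0,0]},{"slide": [0,0,0],"rotation": [0,0,0]},{"slide": [0,0,0],"rotation": [0,0,0]},{"slide": [0,0,0],"rotation": [0,0,0]},{"slide": [0,0,0],"rotation": [0,0,0]}]'

```text
time: 8.55
tool_pos: [0.53, 0.2846, 0.1754]
tool_rot: [-0.001, 0.003, 1.0, -0.0]
contact_force: [0.3, -0.3, 0.0]
gripper_width: 0.674
```

Run:
```python
from h import *
p,R,s=pose();print(p,R,s["contact_force"],s["time"],s["joint_pos"],s["gripper_width"])
f=optics.grab_frame("wrist"); cv2.imwrite("pics/w5.png",f["frame"])
for c in ["wrist","scene","top"]:
    F=optics.grab_frame(c)
    r=silhouettes("pot_large_mid",c)
    if r: print("L",c,r[0]["score"],r[0]["bbox"],*fitpot(F,r[0]["mask"],.531,.2845,.03,.042,.048,.045))
    r=silhouettes("pot_medium_mid",c)
    if r: print("M",c,r[0]["score"],r[0]["bbox"],*fitpot(F,r[0]["mask"],p[0],p[1],p[2]-.0495,.026,.03,.07))
```

```text
[0.53   0.2846 0.1754] [[-1.      0.0053 -0.0012]
 [ 0.0053  1.     -0.0008]
 [ 0.0012 -0.0008 -1.    ]] [ 0.3135 -0.3015  0.0063] 8.55 [ 0.3692  0.0389  1.722  -0.0003  1.3821 -1.1962] 0.6736310196630871
L wrist 0.91 [220.8, 145.9, 340.8, 234.7] [0.5308 0.2856] 0.4836152195930481
M wrist 0.66 [208.2, 190.4, 344.4, 346.8] [0.5269 0.2851] 0.9391180872917175
L scene 0.61 [300.6, 141.9, 331.2, 165.8] [0.5313 0.2858] 0.9108429551124573
M scene 0.54 [308.0, 115.3, 328.8, 143.9] [0.5281 0.2869] 0.5797534584999084
L top 0.66 [302.8, 224.3, 312.4, 233.2] [0.531  0.2845] 0.0
```

View pics/w5.png

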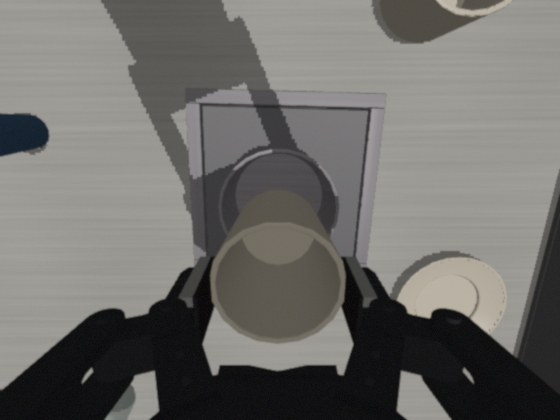

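The large pot is at (0.531, 0.285) and the held pot is about 3 mm short in x. I'll correct that and lower it.

jog_arm --increments '[{"slide": [-2,0,25],"rotation": [0,0,0]},{"slide": [0,0,25],"rotation": [0,0,0]},{"slide": [0,0,22],"rotation": [0,0,0]},{"slide": [0,0,10],"rotation": [0,0,0]},{"slide": [0,0,5],"rotation": [0,0,0]},{"slide": [0,0,0],"rotation": [0,0,0]},{"slide": [0,0,2],"rotation": [0,0,0]},{"slide": [0,0,0],"rotation": [0,0,0]}]'

```text
time: 9.72
tool_pos: [0.5331, 0.286, 0.0889]
tool_rot: [0.001, 0.002, 1.0, 0.0]
contact_force: [-0.2, 0.3, -1.5]
gripper_width: 0.677
```

jog_arm --increments '[{"slide": [0,0,2],"rotation": [0,0,0]},{"slide": [0,0,1],"rotation": [0,0,0]},{"slide": [0,0,1],"rotation": [0,0,0]},{"slide": [0,0,1],"rotation": [0,0,0]},{"slide": [0,0,0],"rotation": [0,0,0]}]'

```text
time: 10.13
tool_pos: [0.5328, 0.2858, 0.0841]
tool_rot: [0.001, 0.002, 1.0, 0.0]
contact_force: [-1.4, -0.6, 5.1]
gripper_width: 0.676
```

Contact at z = 0.084, as predicted. Releasing and rising.

jog_arm --increments '[{"slide": [0,0,0],"rotation": [0,0,0]},{"slide": [0,0,0],"rotation": [0,0,0]},{"slide": [0,0,0],"rotation": [0,0,0]},{"slide": [0,0,0],"rotation": [0,0,0]},{"slide": [0,0,-10],"rotation": [0,0,0]},{"slide": [0,0,-25],"rotation": [0,0,0]},{"slide": [0,0,-30],"rotation": [0,0,0]},{"slide": [0,0,-20],"rotation": [0,0,0]},{"slide": [0,0,0],"rotation": [0,0,0]},{"slide": [0,0,0],"rotation": [0,0,0]}]' --fingers 1

```text
time: 10.97
tool_pos: [0.5333, 0.286, 0.1698]
tool_rot: [0.002, 0.002, 1.0, 0.001]
contact_force: [0.4, 0.5, -0.4]
gripper_width: 0.998
```

Run:
```python
from h import *
p,R,s=pose();print(p,R[:,2],s["contact_force"],s["time"],s["joint_pos"],s["gripper_width"])
f=optics.grab_frame("wrist"); cv2.imwrite("pics/w6.png",f["frame"])
r=silhouettes("pot_medium_mid","wrist")
if r: print("M",r[0]["score"],r[0]["bbox"],*fitpot(f,r[0]["mask"],.533,.286,.034,.026,.03,.07))
rows([(.474,.0490,.15,np.pi)],step=36)
```

```text
[0.5333 0.286  0.1698] [ 0.004   0.0016 -1.    ] [ 0.4392  0.4997 -0.4065] 10.9667 [ 0.3693  0.0481  1.7221  0.      1.3671 -1.1972] 0.9981252174511334
M 0.86 [233.4, 165.5, 321.0, 259.4] [0.53   0.2868] 0.9545578956604004
leg 7 end [0.474 0.049 0.15 ]
7
[{"slide":[8.1,-33.8,2.4],"rotation":[-0.0,-0.0,-0.0]},{"slide":[8.1,-33.8,2.4],"rotation":[-0.0,-0.0,-0.0]},{"slide":[8.1,-33.8,2.4],"rotation":[-0.0,-0.0,-0.0]},{"slide":[8.0,-33.8,2.4],"rotation":[-0.0,-0.0,-0.1]},{"slide":[8.1,-33.8,2.3],"rotation":[-0.0,-0.0,-0.0]},{"slide":[8.1,-33.7,2.4],"rotation":[-0.0,-0.0,-0.1]},{"slide":[8.2,-33.8,2.3],"rotation":[-0.0,-0.1,-0.0]}]
```

View pics/w6.png

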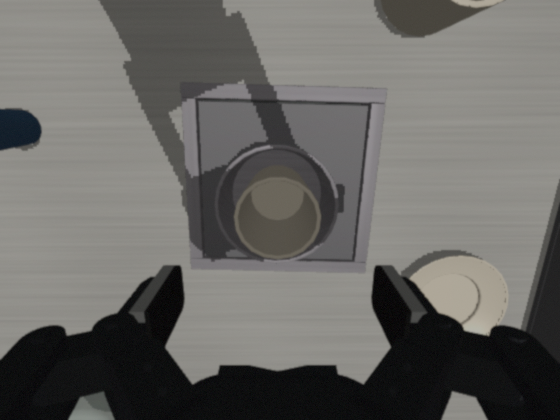

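The medium pot stands upright in the large one, with its rim at (278,217). On to the small pot.

jog_arm --increments '[{"slide": [8,-34,2],"rotation": [0,0,0]},{"slide": [8,-34,2],"rotation": [0,0,0]},{"slide": [8,-34,2],"rotation": [0,0,0]},{"slide": [8,-34,2],"rotation": [0,0,0]},{"slide": [8,-34,2],"rotation": [0,0,0]},{"slide": [8,-34,2],"rotation": [0,0,0]},{"slide": [9,-33,2],"rotation": [0,0,0]},{"slide": [0,0,0],"rotation": [0,0,0]},{"slide": [0,0,0],"rotation": [0,0,0]},{"slide": [0,0,0],"rotation": [0,0,0]}]'

```text
time: 11.9
tool_pos: [0.4735, 0.0489, 0.1521]
tool_rot: [-0.001, 0.002, 1.0, 0.0]
contact_force: [0.2, 0.1, -0.3]
gripper_width: 1.002
```

Run:
```python
from h import *
p,R,s=pose();print(p,R[:,2],s["contact_force"],s["time"],s["joint_pos"],s["gripper_width"])
f=optics.grab_frame("wrist"); cv2.imwrite("pics/w7.png",f["frame"])
r=silhouettes("pot_small_mid","wrist")
if r: print("S",r[0]["score"],r[0]["bbox"],*fitpot(f,r[0]["mask"],.474,.049,0,.016,.02,.088))
```

```text
[0.4735 0.0489 0.1521] [-0.002   0.0006 -1.    ] [ 0.1716  0.0794 -0.284 ] 11.9 [-0.0538 -0.2522  2.0304  0.0005  1.3654 -1.6198] 1.0019503533790792
S 0.63 [248.7, 177.0, 306.7, 256.7] [0.4733 0.0501] 0.9505888223648071
```

View pics/w7.png

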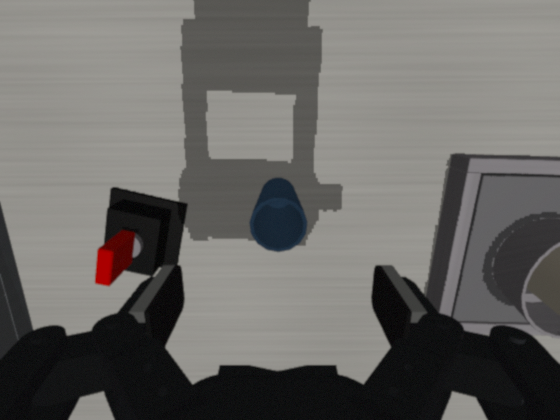

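The small pot's rim at (278,223) is centred between the fingers.

jog_arm --increments '[{"slide": [0,1,28],"rotation": [0,0,0]},{"slide": [0,0,28],"rotation": [0,0,0]},{"slide": [0,0,26],"rotation": [0,0,0]},{"slide": [0,0,0],"rotation": [0,0,0]},{"slide": [0,0,0],"rotation": [0,0,0]}]'

```text
time: 12.42
tool_pos: [0.4728, 0.0508, 0.0699]
tool_rot: [-0.002, 0.001, 1.0, 0.0]
contact_force: [0.4, -0.4, 1.0]
gripper_width: 0.998
```

jog_arm --increments '[{"slide": [0,0,0],"rotation": [0,0,0]},{"slide": [0,0,0],"rotation": [0,0,0]},{"slide": [0,0,0],"rotation": [0,0,0]},{"slide": [0,0,0],"rotation": [0,0,0]},{"slide": [0,0,0],"rotation": [0,0,0]},{"slide": [0,0,0],"rotation": [0,0,0]},{"slide": [0,0,0],"rotation": [0,0,0]}]' --fingers 0.25

```text
time: 13.0
tool_pos: [0.4757, 0.0497, 0.0736]
tool_rot: [0.002, 0.002, 1.0, 0.0]
contact_force: [-1.1, 0.4, 6.6]
gripper_width: 0.437
```

jog_arm --increments '[{"slide": [0,0,-20],"rotation": [0,0,0]},{"slide": [0,0,-30],"rotation": [0,0,0]},{"slide": [0,0,-35],"rotation": [0,0,0]},{"slide": [0,0,-35],"rotation": [0,0,0]},{"slide": [-4,10,-20],"rotation": [0,0,0]},{"slide": [-6,28,0],"rotation": [0,0,0]},{"slide": [-8,33,0],"rotation": [0,0,0]},{"slide": [-8,33,0],"rotation": [0,0,0]},{"slide": [-8,33,0],"rotation": [0,0,0]},{"slide": [-8,33,0],"rotation": [0,0,0]},{"slide": [-8,33,0],"rotation": [0,0,0]},{"slide": [-7,32,0],"rotation": [0,0,0]},{"slide": [0,0,0],"rotation": [0,0,0]},{"slide": [0,0,0],"rotation": [0,0,0]},{"slide": [0,0,0],"rotation": [0,0,0]}]'

```text
time: 14.25
tool_pos: [0.5319, 0.2842, 0.2112]
tool_rot: [-0.0, 0.002, 1.0, -0.0]
contact_force: [0.0, -0.3, 0.5]
gripper_width: 0.43
```

Run:
```python
from h import *
p,R,s=pose();print(p,R[:,2],s["contact_force"],s["time"],s["joint_pos"],s["gripper_width"])
f=optics.grab_frame("wrist"); cv2.imwrite("pics/w8.png",f["frame"])
for c in ["wrist","scene"]:
    F=optics.grab_frame(c)
    r=silhouettes("pot_medium_mid",c)
    if r: print("M",c,r[0]["score"],r[0]["bbox"],*fitpot(F,r[0]["mask"],.533,.286,.034,.026,.03,.07))
    r=silhouettes("pot_small_mid",c)
    if r: print("S",c,r[0]["score"],r[0]["bbox"],*fitpot(F,r[0]["mask"],p[0],p[1],p[2]-.072,.016,.02,.088))
cv2.imwrite("pics/s8.png",cv2.resize(F["frame"][60:220,220:420],None,fx=3,fy=3))
```

```text
[0.5319 0.2842 0.2112] [-0.0004 -0.0006 -1.    ] [ 0.0183 -0.3254  0.5322] 14.25 [ 0.3676  0.0147  1.6856 -0.0005  1.4418 -1.199 ] 0.4299462656593937
M wrist 0.8 [244.3, 160.4, 317.7, 231.3] [0.5303 0.2864] 0.594137966632843
S wrist 0.81 [236.4, 194.3, 318.9, 322.2] [0.5283 0.2841] 0.9131962060928345
M scene 0.62 [310.8, 139.4, 324.7, 160.6] [0.5236 0.301 ] 0.6907141804695129
S scene 0.54 [315.1, 110.4, 328.8, 136.3] [0.5351 0.2737] 0.5656458735466003
```

View pics/w8.png

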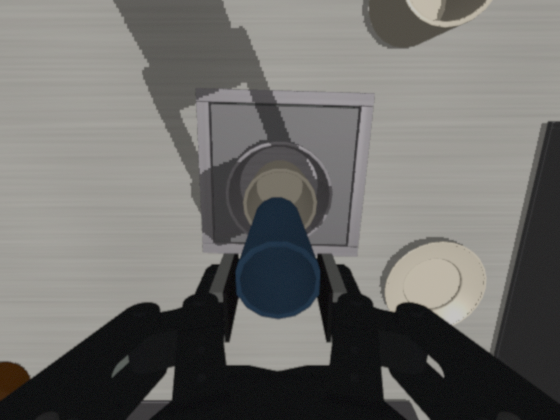

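View pics/s8.png

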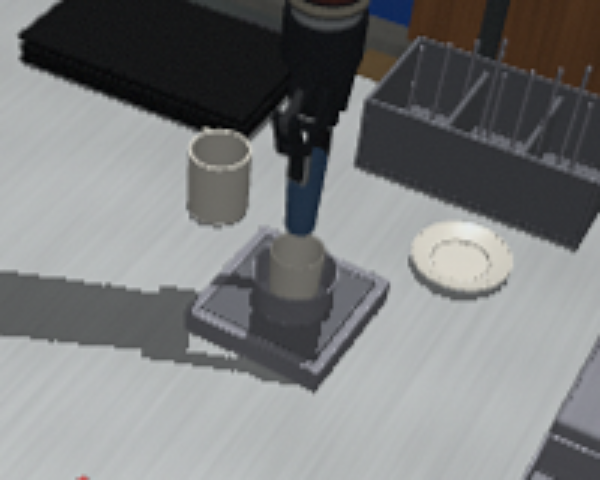

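The blue pot hangs above the medium pot, whose rim is at (280,200), within about 2 mm. Lowering.

jog_arm --increments '[{"slide": [0,2,20],"rotation": [0,0,0]},{"slide": [0,0,25],"rotation": [0,0,0]},{"slide": [0,0,25],"rotation": [0,0,0]},{"slide": [0,0,18],"rotation": [0,0,0]},{"slide": [0,0,6],"rotation": [0,0,0]},{"slide": [0,0,2],"rotation": [0,0,0]},{"slide": [0,0,1],"rotation": [0,0,0]},{"slide": [0,0,1],"rotation": [0,0,0]}]'

```text
time: 15.27
tool_pos: [0.5332, 0.2869, 0.1151]
tool_rot: [0.001, 0.002, 1.0, 0.001]
contact_force: [0.0, -0.0, -0.7]
gripper_width: 0.434
```

jog_arm --increments '[{"slide": [0,0,1],"rotation": [0,0,0]},{"slide": [0,0,1],"rotation": [0,0,0]},{"slide": [0,0,1],"rotation": [0,0,0]},{"slide": [0,0,0],"rotation": [0,0,0]}]'

```text
time: 15.6
tool_pos: [0.5329, 0.2868, 0.1116]
tool_rot: [0.001, 0.002, 1.0, 0.0]
contact_force: [-0.3, 0.1, 2.7]
gripper_width: 0.439
```

jog_arm --increments '[{"slide": [0,0,1],"rotation": [0,0,0]},{"slide": [0,0,0],"rotation": [0,0,0]},{"slide": [0,0,0],"rotation": [0,0,0]},{"slide": [0,0,0],"rotation": [0,0,0]},{"slide": [0,0,0],"rotation": [0,0,0]},{"slide": [0,0,-10],"rotation": [0,0,0]},{"slide": [0,0,-25],"rotation": [0,0,0]},{"slide": [0,0,-35],"rotation": [0,0,0]},{"slide": [0,0,-30],"rotation": [0,0,0]},{"slide": [0,0,0],"rotation": [0,0,0]},{"slide": [0,0,0],"rotation": [0,0,0]}]' --fingers 1

```text
time: 16.52
tool_pos: [0.5338, 0.2872, 0.2135]
tool_rot: [0.003, 0.002, 1.0, 0.001]
contact_force: [-1.2, -0.1, -0.7]
gripper_width: 1.001
```

Run:
```python
from h import *
p,R,s=pose();print(p,R[:,2],s["contact_force"],s["time"],s["joint_pos"],s["gripper_width"])
f=optics.grab_frame("wrist"); cv2.imwrite("pics/w9.png",f["frame"])
r=silhouettes("pot_small_mid","wrist")
if r: print("S",r[0]["score"],r[0]["bbox"],*fitpot(f,r[0]["mask"],p[0],p[1],.038,.016,.02,.088))
F=optics.grab_frame("scene")
cv2.imwrite("pics/s9.png",cv2.resize(F["frame"][60:220,220:420],None,fx=3,fy=3))
rows([(.455,-.08,.21,np.pi)])
```

```text
[0.5338 0.2872 0.2135] [ 0.0063  0.0024 -1.    ] [-1.197  -0.128  -0.7303] 16.5167 [ 0.3709  0.0155  1.6809 -0.      1.4385 -1.1956] 1.0010601675677708
S 0.83 [249.3, 168.7, 302.9, 238.9] [0.5306 0.287 ] 0.945996880531311
leg 11 end [ 0.455 -0.08   0.21 ]
11
[{"slide":[6.8,-33.3,-0.1],"rotation":[-0.0,-0.0,-0.0]},{"slide":[6.8,-33.3,-0.1],"rotation":[-0.0,-0.0,-0.0]},{"slide":[6.8,-33.3,-0.1],"rotation":[-0.0,-0.0,-0.0]},{"slide":[6.8,-33.3,-0.1],"rotation":[-0.0,-0.0,-0.0]},{"slide":[6.8,-33.3,-0.2],"rotation":[-0.0,-0.0,-0.0]},{"slide":[6.8,-33.3,-0.1],"rotation":[-0.0,-0.0,-0.0]},{"slide":[6.8,-33.4,-0.2],"rotation":[-0.0,-0.0,-0.0]},{"slide":[6.8,-33.3,-0.1],"rotation":[-0.0,-0.0,-0.1]},{"slide":[6.9,-33.3,-0.2],"rotation":[-0.0,-0.0,-0.0]},{"slide":[6.8,-33.4,-0.1],"rotation":[-0.0,-0.1,-0.1]},{"slide":[7.0,-33.3,-0.2],"rotation":[-0.0,-0.0,-0.0]}]
```

View pics/w9.png

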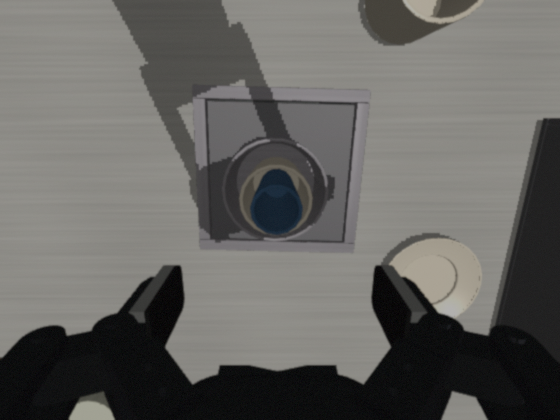

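View pics/s9.png

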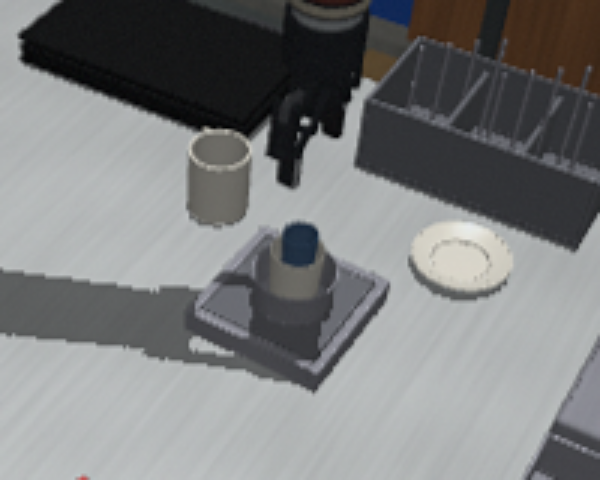

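All three pots are nested upright. I'll move on to look at the key and lock together.

jog_arm --increments '[{"slide": [4,-30,-3],"rotation": [0,0,0]},{"slide": [5,-36,-4],"rotation": [0,0,0]},{"slide": [5,-36,-4],"rotation": [0,0,0]},{"slide": [5,-36,-4],"rotation": [0,0,0]},{"slide": [5,-36,-4],"rotation": [0,0,0]},{"slide": [5,-36,-4],"rotation": [0,0,0]},{"slide": [5,-36,-4],"rotation": [0,0,0]},{"slide": [5,-36,-4],"rotation": [0,0,0]},{"slide": [5,-36,-4],"rotation": [0,0,0]},{"slide": [5,-36,-4],"rotation": [0,0,0]},{"slide": [5,-36,-4],"rotation": [0,0,0]},{"slide": [5,-36,-3],"rotation": [0,0,0]},{"slide": [3,-20,0],"rotation": [0,0,0]},{"slide": [0,0,0],"rotation": [0,0,0]},{"slide": [0,0,0],"rotation": [0,0,0]},{"slide": [0,0,0],"rotation": [0,0,0]},{"slide": [0,0,0],"rotation": [0,0,0]}]'

```text
time: 18.08
tool_pos: [0.4681, -0.158, 0.2544]
tool_rot: [-0.001, 0.001, 1.0, 0.001]
contact_force: [0.0, -0.6, -0.1]
gripper_width: 1.002
```

Run:
```python
from h import *
import pickle
p,R,s=pose();print(p,R[:,2],s["contact_force"],s["time"],s["joint_pos"],s["gripper_width"])
f=optics.grab_frame("wrist"); cv2.imwrite("pics/w10.png",f["frame"]); pickle.dump(f,open("w10.pkl","wb"))
for n,z in dict(key_grip=.062,lock_face=.068,key_stand=0).items():
    r=place_of(n,"wrist")
    for q in r[:2]: print(n,np.array(q["uv"]),round(q["score"],2),atz(f,q["uv"],z))
```

```text
[ 0.4681 -0.158   0.2544] [-0.0014  0.001  -1.    ] [ 0.0029 -0.5984 -0.1299] 18.0833 [-0.4766 -0.2801  1.8808  0.0003  1.5426 -2.0445] 1.0015389785844324
key_grip [348.6 216.4] 0.56 [ 0.5046 -0.0801  0.062 ]
key_grip [189.5 234.3] 0.37 [ 0.5248 -0.255   0.062 ]
lock_face [172.4 258.8] 0.84 [ 0.5516 -0.2747  0.068 ]
key_stand [339.6 203.3] 0.56 [ 0.5076 -0.0782  0.    ]
```

View pics/w10.png

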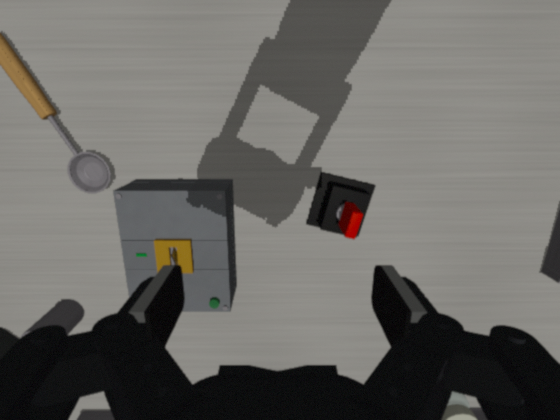

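```bash
cat >> h.py <<'E'
def boxmask(f,x,y,yaw,lx,ly,z0,z1,S=4):
    c,s=np.cos(yaw),np.sin(yaw); pts=[]
    for a in (-1,1):
        for b in (-1,1):
            for z in (z0,z1): pts.append(proj(f,[x+c*a*lx/2-s*b*ly/2,y+s*a*lx/2+c*b*ly/2,z]))
    hull=cv2.convexHull(((np.array(pts)+.5)*S).astype(np.float32))
    m=np.zeros((420*S,560*S),np.uint8); cv2.fillPoly(m,[np.round(hull).astype(np.int32)],1)
    return cv2.resize(m.astype(np.float32),(560,420),interpolation=cv2.INTER_AREA)
def fitbox(f,mask,x,y,yaws,lx,ly,z0,z1):
    M=mask.astype(np.float32); best=None
    def cost(v):
        m=boxmask(f,v[0]/100,v[1]/100,v[2],lx,ly,z0,z1); return 1-np.minimum(m,M).sum()/np.maximum(m,M).sum()
    for yw in yaws:
        v=[x*100,y*100,yw]
        r=minimize(cost,v,method="Nelder-Mead",options=dict(initial_simplex=[v,[v[0]+.6,v[1],v[2]],[v[0],v[1]+.6,v[2]],[v[0],v[1],v[2]+.2]],xatol=.003,fatol=1e-4))
        if best is None or r.fun<best.fun: best=r
    return best.x*[.01,.01,1],1-best.fun
def hsvm(img,lo,hi,box):
    h=cv2.cvtColor(img,cv2.COLOR_BGR2HSV); m=cv2.inRange(h,np.array(lo),np.array(hi))
    o=np.zeros_like(m); l,t,r,b=box; o[t:b,l:r]=m[t:b,l:r]; return o>0
E
python3 - <<'E'
from h import *
import pickle
for nm,kb,lb in (("w1.pkl",(200,180,290,240),(60,225,110,268)),("w10.pkl",(310,185,385,250),(140,230,200,275))):
    f=pickle.load(open(nm,"rb")); im=f["frame"]
    m=hsvm(im,(0,150,60),(8,255,255),kb)|hsvm(im,(172,150,60),(180,255,255),kb)
    print(nm,m.sum(),fitbox(f,m,.505,-.08,[2.6,2.9,3.2,.3],.03,.012,.042,.082))
    g=hsvm(im,(12,110,60),(32,255,255),lb)
    n,l,st,_=cv2.connectedComponentsWithStats(g.astype(np.uint8)); k=1+st[1:,4].argmax(); g=cv2.morphologyEx((l==k).astype(np.uint8),cv2.MORPH_CLOSE,np.ones((15,15)))>0
    print("lock",g.sum(),fitbox(f,g,.548,-.27,[-.1,0,.1],.04,.04,.062,.068))
f=pickle.load(open("w10.pkl","rb"))
cv2.imwrite("pics/z10.png",np.hstack([cv2.resize(f["frame"][225:290,140:205],(400,400),interpolation=cv2.INTER_CUBIC),cv2.resize(f["frame"][180:245,310:375],(400,400),interpolation=cv2.INTER_CUBIC)]))
E
```

```text
w1.pkl 312 (array([ 0.5077, -0.0786, -0.2831]), np.float64(0.8266779780387878))
lock 997 (array([ 0.5493, -0.2738, -0.0207]), np.float64(0.9360877871513367))
w10.pkl 611 (array([ 0.5082, -0.0784, -0.1521]), np.float64(0.8826841115951538))
lock 1101 (array([ 0.5487, -0.2743,  0.0103]), np.float64(0.8325928449630737))
```

View pics/z10.png

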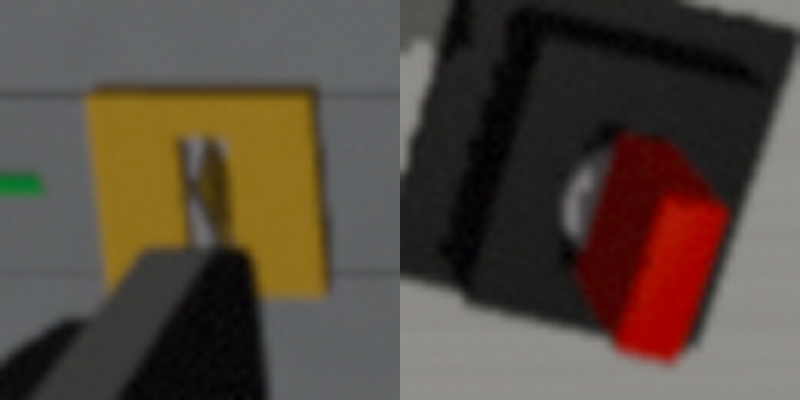

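Run:
```python
from h import *
import pickle
for nm,kb in (("w1.pkl",(200,180,290,240)),("w10.pkl",(310,185,385,250))):
    f=pickle.load(open(nm,"rb")); im=f["frame"].astype(int)
    m=(im[...,2]>35)&(im[...,2]>2.2*im[...,1])&(im[...,2]>2.2*im[...,0])
    o=np.zeros_like(m); l,t,r,b=kb; o[t:b,l:r]=m[t:b,l:r]
    print(nm,o.sum(),fitbox(f,o,.505,-.08,[-.4,-.2,0,.2],.03,.012,.042,.082))
p,R,s=pose();print(p,R[:,0],s["contact_force"],s["time"])
rows([(.485,-.079,.16,np.pi-.21)])
```

```text
w1.pkl 330 (array([ 0.5064, -0.0783, -0.2866]), np.float64(0.853601336479187))
w10.pkl 634 (array([ 0.5078, -0.0787, -0.2158]), np.float64(0.9045828580856323))
[ 0.4684 -0.1583  0.2552] [-1.      0.0027  0.0001] [-0.0934  0.1124  0.2592] 18.2833
leg 4 end [ 0.485 -0.079  0.16 ]
4
[{"slide":[-4.1,19.8,23.8],"rotation":[0.0,-0.0,3.0]},{"slide":[-3.1,20.0,23.8],"rotation":[0.0,-0.0,3.0]},{"slide":[-2.0,20.2,23.8],"rotation":[0.0,-0.0,2.9]},{"slide":[-1.0,20.2,23.8],"rotation":[0.0,-0.0,3.0]}]
```

jog_arm --increments '[{"slide": [-4,20,24],"rotation": [0,0,3]},{"slide": [-3,20,24],"rotation": [0,0,3]},{"slide": [-2,20,24],"rotation": [0,0,4]},{"slide": [-1,20,23],"rotation": [0,0,4]},{"slide": [0,0,0],"rotation": [0,0,0]},{"slide": [0,0,0],"rotation": [0,0,0]},{"slide": [0,0,0],"rotation": [0,0,0]}]' --fingers 0.7

```text
time: 18.87
tool_pos: [0.4857, -0.0805, 0.1614]
tool_rot: [0.001, 0.123, 0.992, -0.0]
contact_force: [0.7, -0.5, 0.5]
gripper_width: 0.699
```

```bash
cat >> h.py <<'E'
def redmask(f,kb):
    im=f["frame"].astype(int)
    m=(im[...,2]>35)&(im[...,2]>2.2*im[...,1])&(im[...,2]>2.2*im[...,0])
    o=np.zeros_like(m); l,t,r,b=kb; o[t:b,l:r]=m[t:b,l:r]; return o
E
python3 - <<'E'
from h import *
p,R,s=pose();print(p,np.arctan2(R[1,0],R[0,0]),R[:,2],s["contact_force"],s["time"],s["joint_pos"],s["gripper_width"])
f=optics.grab_frame("wrist"); cv2.imwrite("pics/w11.png",f["frame"])
o=redmask(f,(180,100,380,360)); print(o.sum(),fitbox(f,o,.507,-.0785,[-.4,-.2,0],.03,.012,.042,.082))
E
```

```text
[ 0.4857 -0.0805  0.1614] 2.894631466581646 [ 0.0013 -0.0009 -1.    ] [ 0.6535 -0.4969  0.5411] 18.8667 [-0.3153 -0.2201  1.9878 -0.0005  1.3723 -1.639 ] 0.6985093050135484
778 (array([ 0.5062, -0.0781, -0.2369]), np.float64(0.8733394742012024))
```

View pics/w11.png

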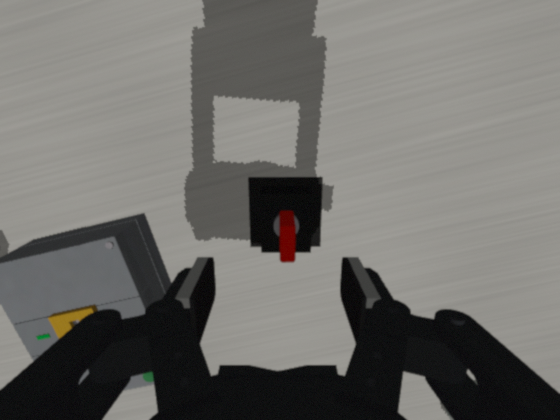

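The key block is at (288,235), and the stand edges are square with the image, so the tool yaw matches the key. I'll centre over it, descend and grip.

jog_arm --increments '[{"slide": [-10,4,20],"rotation": [0,0,0]},{"slide": [-10,3,20],"rotation": [0,0,0]},{"slide": [0,0,25],"rotation": [0,0,0]},{"slide": [0,0,25],"rotation": [0,0,0]},{"slide": [0,0,20],"rotation": [0,0,0]},{"slide": [0,0,3],"rotation": [0,0,0]},{"slide": [0,0,0],"rotation": [0,0,0]},{"slide": [0,0,0],"rotation": [0,0,0]}]'

```text
time: 19.58
tool_pos: [0.5077, -0.0794, 0.0493]
tool_rot: [0.002, 0.124, 0.992, -0.0]
contact_force: [-0.1, -0.1, 0.5]
gripper_width: 0.699
```

Run:
```python
from h import *
p,R,s=pose();print(p,np.arctan2(R[1,0],R[0,0]),R[:,2],s["contact_force"],s["time"])
f=optics.grab_frame("wrist"); cv2.imwrite("pics/w12.png",f["frame"])
```

```text
[ 0.5077 -0.0794  0.0493] 2.8923859268749963 [ 0.003 -0.001 -1.   ] [-0.1004 -0.0592  0.478 ] 19.5833
```

View pics/w12.png

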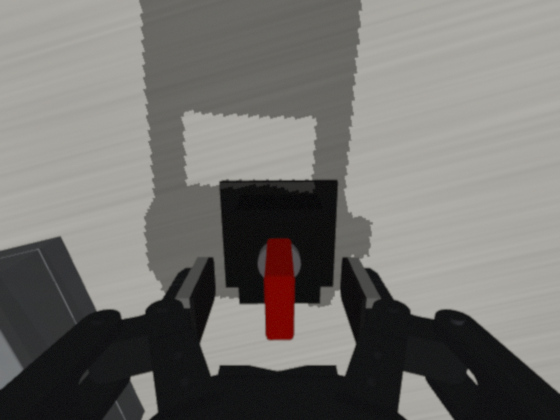

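The key at (280,290) is centred between the pads. Closing.

jog_arm --increments '[{"slide": [0,0,0],"rotation": [0,0,0]},{"slide": [0,0,0],"rotation": [0,0,0]},{"slide": [0,0,0],"rotation": [0,0,0]},{"slide": [0,0,0],"rotation": [0,0,0]},{"slide": [0,0,0],"rotation": [0,0,0]},{"slide": [0,0,0],"rotation": [0,0,0]},{"slide": [0,0,0],"rotation": [0,0,0]}]' --fingers 0

```text
time: 20.22
tool_pos: [0.5068, -0.0785, 0.0482]
tool_rot: [0.001, 0.124, 0.992, -0.0]
contact_force: [-0.4, -0.0, 4.2]
gripper_width: 0.133
```

Run:
```python
from h import *
p,R,s=pose();print(p,np.arctan2(R[1,0],R[0,0]),R[:,2],s["contact_force"],s["ft_torque"],s["time"],s["gripper_width"])
f=optics.grab_frame("wrist"); cv2.imwrite("pics/w13.png",f["frame"])
```

```text
[ 0.5068 -0.0785  0.0482] 2.893049293934386 [ 0.0011 -0.0004 -1.    ] [-0.3832 -0.0381  4.2052] [0.0345 0.1661 0.0758] 20.2167 0.13286915750783376
```

View pics/w13.png

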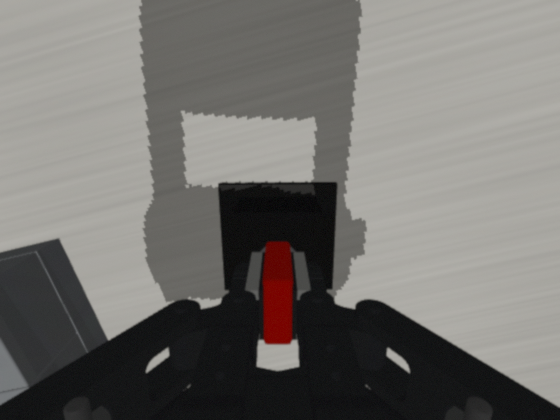

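The key is gripped at 11 mm width. I'll lift it straight out of the stand.

jog_arm --increments '[{"slide": [0,0,-8],"rotation": [0,0,0]},{"slide": [0,0,-16],"rotation": [0,0,0]},{"slide": [0,0,-22],"rotation": [0,0,0]},{"slide": [0,0,-30],"rotation": [0,0,0]},{"slide": [0,0,-34],"rotation": [0,0,0]},{"slide": [0,0,0],"rotation": [0,0,0]},{"slide": [0,0,0],"rotation": [0,0,0]}]'

```text
time: 20.85
tool_pos: [0.5077, -0.0788, 0.1601]
tool_rot: [0.003, 0.124, 0.992, -0.0]
contact_force: [0.0, 0.5, -0.6]
gripper_width: 0.131
```

Run:
```python
from h import *
p,R,s=pose();print(p,np.arctan2(R[1,0],R[0,0]),R[:,2],s["contact_force"],s["ft_torque"],s["time"],s["gripper_width"])
f=optics.grab_frame("wrist"); cv2.imwrite("pics/w14.png",f["frame"])
rows([(.60,-.274,.16,np.pi)])
```

```text
[ 0.5077 -0.0788  0.1601] 2.8930544876419306 [ 0.0049 -0.0015 -1.    ] [ 0.0361  0.5216 -0.6372] [-0.028  -0.0059 -0.0024] 20.85 0.1311937784141316
leg 7 end [ 0.6   -0.274  0.16 ]
7
[{"slide":[-19.8,-23.8,-0.3],"rotation":[-0.0,0.0,-2.0]},{"slide":[-19.0,-24.5,-0.3],"rotation":[-0.0,0.0,-2.0]},{"slide":[-18.1,-25.1,-0.3],"rotation":[-0.0,0.0,-2.0]},{"slide":[-17.3,-25.7,-0.3],"rotation":[-0.0,0.0,-2.1]},{"slide":[-16.3,-26.4,-0.3],"rotation":[-0.0,0.0,-2.0]},{"slide":[-15.4,-26.9,-0.3],"rotation":[-0.0,0.0,-2.1]},{"slide":[-14.4,-27.5,-0.2],"rotation":[-0.0,0.1,-2.0]}]
```

View pics/w14.png

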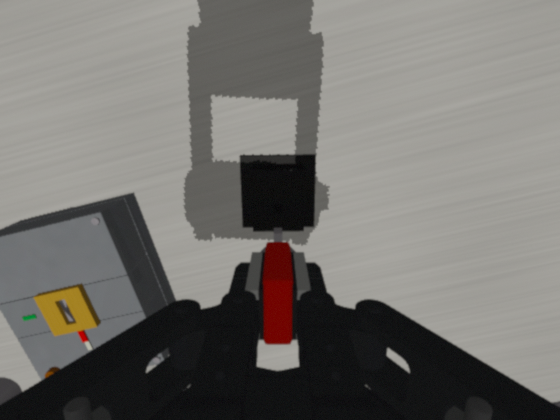

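The key is free and its shank is visible at (278,235). Now I move beyond the lock for a close look.

jog_arm --increments '[{"slide": [-20,-24,0],"rotation": [0,0,-2]},{"slide": [-19,-24,0],"rotation": [0,0,-2]},{"slide": [-18,-25,0],"rotation": [0,0,-2]},{"slide": [-17,-26,0],"rotation": [0,0,-2]},{"slide": [-16,-26,0],"rotation": [0,0,-2]},{"slide": [-15,-27,0],"rotation": [0,0,-2]},{"slide": [-14,-28,0],"rotation": [0,0,-2]},{"slide": [0,0,0],"rotation": [0,0,0]},{"slide": [0,0,0],"rotation": [0,0,0]},{"slide": [0,0,0],"rotation": [0,0,0]},{"slide": [0,0,0],"rotation": [0,0,0]}]'

```text
time: 21.82
tool_pos: [0.5976, -0.2728, 0.1559]
tool_rot: [-0.001, 0.002, 1.0, 0.001]
contact_force: [-1.6, 0.2, -0.3]
gripper_width: 0.129
```

Run:
```python
from h import *
import pickle
p,R,s=pose();print(p,np.arctan2(R[1,0],R[0,0]),R[:,2],s["contact_force"],s["ft_torque"],s["time"],s["gripper_width"],s["joint_pos"])
f=optics.grab_frame("wrist"); cv2.imwrite("pics/w15.png",f["frame"]); pickle.dump(f,open("w15.pkl","wb"))
cv2.imwrite("pics/z15.png",cv2.resize(f["frame"][130:330,180:380],(600,600),interpolation=cv2.INTER_CUBIC))
for n,z in dict(lock_face=.068,key_tip=p[2]+.0138-.051,key_grip=p[2]+.0138).items():
    r=place_of(n,"wrist")
    for q in r[:2]: print(n,np.array(q["uv"]),round(q["score"],2),atz(f,q["uv"],z))
```

```text
[ 0.5976 -0.2728  0.1559] 3.137926955078147 [-0.0021  0.0015 -1.    ] [-1.5855  0.1848 -0.2773] [-0.0099 -0.0456  0.0038] 21.8167 0.12894278572652193 [-0.5415  0.1823  1.6005  0.0002  1.3614 -2.1087]
key_tip [278.7 243.8] 0.92 [ 0.5993 -0.2716  0.1187]
key_grip [277.8 285.5] 0.98 [ 0.5976 -0.2723  0.1697]
```

View pics/w15.png

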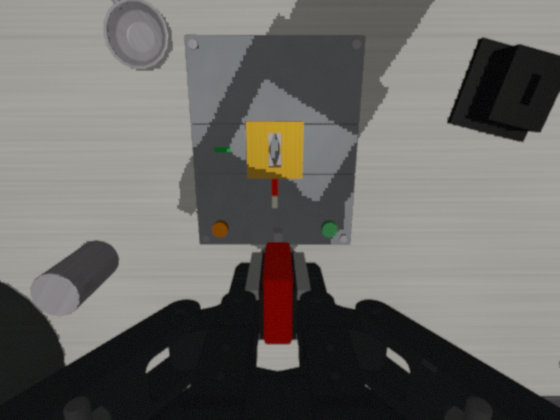

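View pics/z15.png

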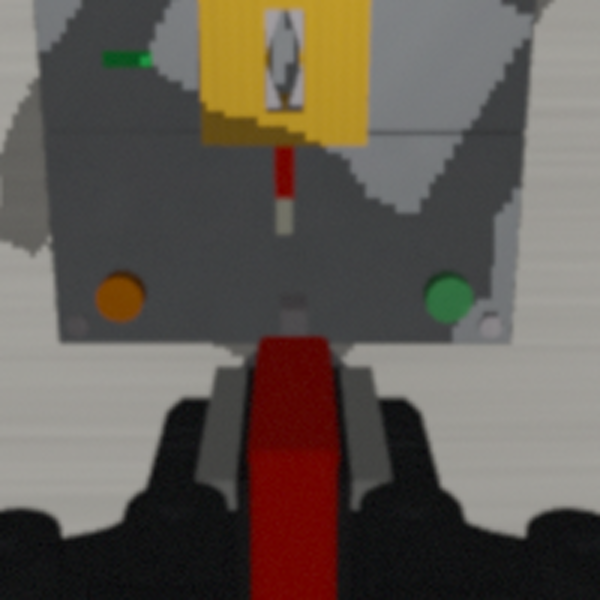

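Run:
```python
from h import *
import pickle
f=pickle.load(open("w15.pkl","rb")); im=f["frame"]
h=cv2.cvtColor(im,cv2.COLOR_BGR2HSV)
g=cv2.inRange(h,np.array([15,110,60]),np.array([35,255,255])); g[:110]=0; g[200:]=0; g[:,:230]=0; g[:,330:]=0
n,l,st,_=cv2.connectedComponentsWithStats(g); k=1+st[1:,4].argmax(); g=cv2.morphologyEx((l==k).astype(np.uint8),cv2.MORPH_CLOSE,np.ones((25,25)))
print(st[k], fitbox(f,g>0,.549,-.274,[-.05,0,.05],.04,.04,.062,.068))
c,_=cv2.findContours(g,cv2.RETR_EXTERNAL,cv2.CHAIN_APPROX_NONE); r=cv2.minAreaRect(c[0]); print(r, atz(f,r[0],.068))
# slot: non-yellow inside
l0=(l!=k).astype(np.uint8)*g; n,ll,ss,cc=cv2.connectedComponentsWithStats(l0); 
i=1+ss[1:,4].argmax(); ys,xs=np.where(ll==i); print("slot",ss[i],cc[i],cv2.minAreaRect(np.stack([xs,ys],1).astype(np.float32)))
for u in ((ss[i][0],ss[i][1]),(ss[i][0]+ss[i][2],ss[i][1]+ss[i][3])): print(atz(f,u,.068))
print("slot ctr",atz(f,(275.1,149.8),.068))
# key: block top face edges and shank
for u,z in (((277.7,236),.125),((277.5,245),.15),((278,340),.19)): print(u,atz(f,u,z))
row=im[232].astype(int); print(row[268:290].sum(1))
row=im[238].astype(int); print(row[268:290].sum(1))
x=np.where(redmask(f,(240,230,320,360))); 
for rr in (250,270,300,330): cs=x[1][x[0]==rr]; print(rr,cs.min(),cs.max())
```

```text
[ 245  121   59   58 2867] (array([ 0.5499, -0.2745, -0.0046]), np.float64(0.9873815774917603))
((274.0, 149.5), (57.0, 58.0), 90.0) [ 0.5494 -0.2745  0.068 ]
slot [268 133  13  34 405] [274.1185 148.9901] ((274.0, 149.5), (33.0, 12.0), 90.0)
[ 0.538  -0.2786  0.068 ]
[ 0.5618 -0.2696  0.068 ]
slot ctr [ 0.5496 -0.2737  0.068 ]
(277.7, 236) [ 0.5918 -0.2722  0.125 ]
(277.5, 245) [ 0.5866 -0.2724  0.15  ]
(278, 340) [ 0.61   -0.2724  0.19  ]
[197 198 196 195 194 193 191 190 188 186 189 191 188 193 195 200 197 197
 198 199 196 198]
[197 201 195 198 199 210 223 230 231 233 230 226 228 222 212 201 200 193
 195 200 199 194]
250 265 289
270 263 292
300 263 292
330 263 292
```

Run:
```python
from h import *
import pickle
f=pickle.load(open("w15.pkl","rb")); im=f["frame"]
zc=.1559+.0138
print("bit top edge",atz(f,(277.7,232),zc-.051+.009),"bit lower",atz(f,(277.7,227),zc-.051))
print(im[220:246,277].tolist())
print(fitbox(f,redmask(f,(240,230,320,360)),.598,-.2725,[-.05,0,.05],.03,.012,zc-.02,zc+.02))
p,R,s=pose();print(p,np.arctan2(R[1,0],R[0,0]),s["contact_force"],s["joint_pos"])
```

```text
bit top edge [ 0.5883 -0.2722  0.1277] bit lower [ 0.5887 -0.2722  0.1187]
[[67, 65, 64], [67, 66, 63], [67, 65, 64], [67, 65, 64], [65, 64, 64], [65, 64, 63], [65, 64, 63], [66, 64, 64], [61, 61, 60], [60, 60, 61], [60, 58, 60], [61, 59, 62], [62, 60, 64], [69, 70, 72], [76, 76, 76], [76, 76, 78], [76, 75, 77], [77, 76, 78], [78, 77, 78], [77, 75, 77], [75, 72, 76], [64, 63, 80], [31, 32, 86], [2, 7, 88], [2, 2, 88], [3, 8, 89]]
(array([ 0.5974, -0.2725, -0.0002]), np.float64(0.9091712832450867))
[ 0.5983 -0.2732  0.1574] 3.1382607531164632 [ 0.3516  0.0136 -0.7918] [-0.5415  0.1813  1.5991  0.      1.3612 -2.1089]
```

The slot centre is at (0.550, -0.274) with yaw near 0, and the key axis is within about 1 mm of the TCP. I'll move over the slot and stop the tip just above the face.

jog_arm --increments '[{"slide": [16,-1,0],"rotation": [0,0,0]},{"slide": [17,-1,0],"rotation": [0,0,0]},{"slide": [16,0,12],"rotation": [0,0,0]},{"slide": [0,0,18],"rotation": [0,0,0]},{"slide": [0,0,10],"rotation": [0,0,0]},{"slide": [0,0,0],"rotation": [0,0,0]},{"slide": [0,0,0],"rotation": [0,0,0]},{"slide": [0,0,0],"rotation": [0,0,0]},{"slide": [0,0,0],"rotation": [0,0,0]}]'

```text
time: 22.77
tool_pos: [0.5505, -0.2763, 0.1186]
tool_rot: [0.001, 0.002, 1.0, -0.001]
contact_force: [0.4, -0.1, -0.2]
gripper_width: 0.134
```

Run:
```python
from h import *
p,R,s=pose();print(p,np.arctan2(R[1,0],R[0,0]),R[:,2],s["contact_force"],s["ft_torque"],s["time"],s["gripper_width"],s["joint_pos"])
f=optics.grab_frame("wrist"); cv2.imwrite("pics/z16.png",cv2.resize(f["frame"][180:380,180:380],(600,600),interpolation=cv2.INTER_CUBIC))
f=optics.grab_frame("scene"); cv2.imwrite("pics/s16.png",cv2.resize(f["frame"][230:340,160:280],(600,550),interpolation=cv2.INTER_CUBIC))
```

```text
[ 0.5505 -0.2763  0.1186] 3.137712781189984 [ 0.0018 -0.0011 -1.    ] [ 0.3894 -0.1268 -0.1861] [0.0549 0.0088 0.0598] 22.7667 0.1337517747371204 [-0.5859  0.123   1.7323  0.      1.2842 -2.1529]
```

View pics/z16.png

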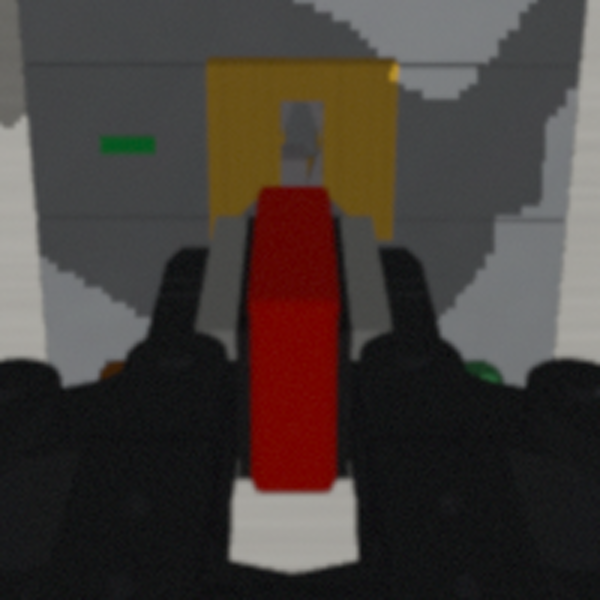

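View pics/s16.png

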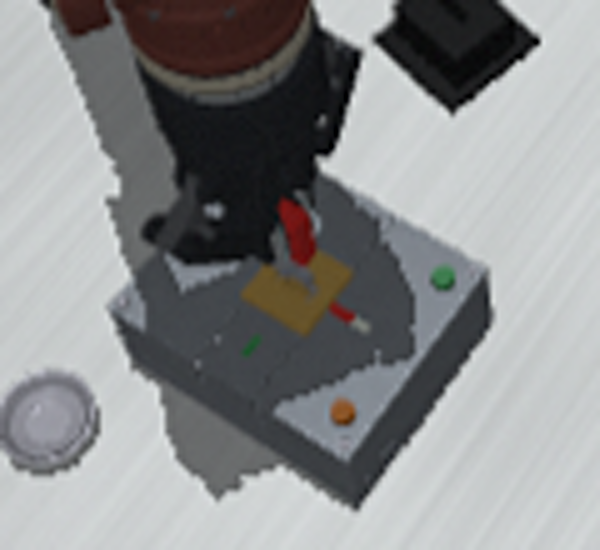

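The slot centre, at zoom column 302, is about 1.7 mm right of the key axis. That agrees with the TCP error in y, so I'll nudge it.

jog_arm --increments '[{"slide": [1,1.7,0],"rotation": [0,0,0]},{"slide": [0,0,0],"rotation": [0,0,0]},{"slide": [0,0,0],"rotation": [0,0,0]}]'

```text
time: 23.12
tool_pos: [0.5485, -0.2742, 0.1175]
tool_rot: [0.0, 0.002, 1.0, -0.0]
contact_force: [1.3, 0.2, -1.3]
gripper_width: 0.129
```

Run:
```python
from h import *
p,R,s=pose();print(p,np.arctan2(R[1,0],R[0,0]),R[:,2],s["contact_force"],s["ft_torque"],s["time"],s["gripper_width"],s["joint_pos"])
f=optics.grab_frame("wrist"); cv2.imwrite("pics/z17.png",cv2.resize(f["frame"][180:280,230:330],(700,700-100),interpolation=cv2.INTER_CUBIC))
print([round(float(x),4) for x in pose()[0]])
```

```text
[ 0.5485 -0.2742  0.1175] 3.1374146166061507 [ 0.0002 -0.0002 -1.    ] [ 1.3276  0.2391 -1.255 ] [ 0.0006  0.0282 -0.0128] 23.1167 0.1286424020661333 [-0.5849  0.1193  1.7383 -0.      1.2837 -2.1515]
[0.5485, -0.2742, 0.1174]
```

View pics/z17.png

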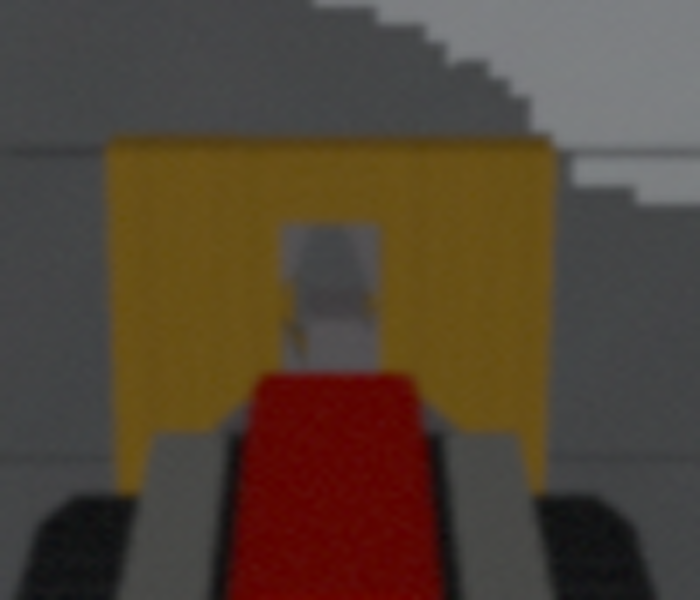

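The bit (zoom column 336) sits over the slot (331) to within about 0.4 mm. Entering the slot gently.

jog_arm --increments '[{"slide": [-0.7,-0.3,5],"rotation": [0,0,0]},{"slide": [0,0,4],"rotation": [0,0,0]},{"slide": [0,0,3],"rotation": [0,0,0]},{"slide": [0,0,2],"rotation": [0,0,0]},{"slide": [0,0,1],"rotation": [0,0,0]},{"slide": [0,0,0],"rotation": [0,0,0]}]'

```text
time: 23.67
tool_pos: [0.5489, -0.2744, 0.1017]
tool_rot: [-0.0, 0.002, 1.0, 0.0]
contact_force: [-0.6, 0.1, -0.3]
gripper_width: 0.133
```

The tip is 3.5 mm below the face with no force, so it is in the slot. Pressing lightly onto the first tumbler.

jog_arm --increments '[{"slide": [0,0,1],"rotation": [0,0,0]},{"slide": [0,0,1],"rotation": [0,0,0]},{"slide": [0,0,0.5],"rotation": [0,0,0]},{"slide": [0,0,0.5],"rotation": [0,0,0]},{"slide": [0,0,0],"rotation": [0,0,0]}]'

```text
time: 24.08
tool_pos: [0.5495, -0.2746, 0.1]
tool_rot: [0.0, 0.002, 1.0, -0.0]
contact_force: [-0.0, 0.9, 2.8]
gripper_width: 0.133
```

Run:
```python
from h import *
p,R,s=pose();print(p,np.arctan2(R[1,0],R[0,0]),s["contact_force"],s["ft_torque"],s["time"])
```

```text
[ 0.5495 -0.2746  0.1   ] 3.1373207736469673 [-0.0416  0.9491  2.7501] [0.1969 0.1356 0.0135] 24.0833
```

It has stalled on the tumbler at 2.8 N. I'll press slightly more and begin wiggling.

jog_arm --increments '[{"slide": [0,0,0.8],"rotation": [0,0,4]},{"slide": [0,0,0],"rotation": [0,0,4]},{"slide": [0,0,0],"rotation": [0,0,4]},{"slide": [0,0,0],"rotation": [0,0,0]}]'

```text
time: 24.42
tool_pos: [0.5502, -0.2747, 0.1004]
tool_rot: [0.001, 0.108, 0.994, -0.0]
contact_force: [-1.2, 2.0, 7.2]
gripper_width: 0.132
```

Run:
```python
from h import *
p,R,s=pose();print(p,np.arctan2(R[1,0],R[0,0]),s["contact_force"],s["ft_torque"],s["time"])
```

```text
[ 0.5502 -0.2747  0.1004] 2.9256734880038975 [-1.2009  2.0437  7.1656] [0.3529 0.1515 0.0164] 24.4167
```

jog_arm --increments '[{"slide": [0,0,0],"rotation": [0,0,3]},{"slide": [0,0,0],"rotation": [0,0,0]},{"slide": [0,0,0],"rotation": [0,0,-5]},{"slide": [0,0,0],"rotation": [0,0,-5]},{"slide": [0,0,0],"rotation": [0,0,-5]},{"slide": [0,0,0],"rotation": [0,0,-5]},{"slide": [0,0,0],"rotation": [0,0,-4]},{"slide": [0,0,0],"rotation": [0,0,-3]},{"slide": [0,0,0],"rotation": [0,0,-3]},{"slide": [0,0,0],"rotation": [0,0,0]}]'

```text
time: 25.25
tool_pos: [0.5494, -0.2751, 0.0987]
tool_rot: [0.0, -0.129, 0.992, -0.001]
contact_force: [0.1, -0.6, -0.3]
gripper_width: 0.123
```

Run:
```python
from h import *
p,R,s=pose();print(p,np.arctan2(R[1,0],R[0,0]),s["contact_force"],s["ft_torque"],s["time"])
```

```text
[ 0.5494 -0.2751  0.0987] -2.8834775016325453 [ 0.1012 -0.5561 -0.3109] [-0.2256 -0.0357 -0.0587] 25.25
```

It dropped through the first tumbler and the force is gone. I'll press on and wiggle the other way.

jog_arm --increments '[{"slide": [0,0,1],"rotation": [0,0,0]},{"slide": [0,0,1],"rotation": [0,0,0]},{"slide": [0,0,1],"rotation": [0,0,2]},{"slide": [0,0,0.5],"rotation": [0,0,2]},{"slide": [0,0,0],"rotation": [0,0,0]}]'

```text
time: 25.67
tool_pos: [0.5498, -0.2749, 0.0963]
tool_rot: [0.001, -0.093, 0.996, -0.0]
contact_force: [-0.2, -0.2, 6.0]
gripper_width: 0.13
```

Run:
```python
from h import *
p,R,s=pose();print(p,np.arctan2(R[1,0],R[0,0]),s["contact_force"],s["ft_torque"],s["time"])
```

```text
[ 0.5498 -0.2749  0.0963] -2.955754741384178 [-0.2108 -0.1648  6.0302] [ 0.0408  0.2122 -0.0106] 25.6667
```

Now on the second tumbler at 6 N. Turning the positive way.

jog_arm --increments '[{"slide": [0,0,0],"rotation": [0,0,5]},{"slide": [0,0,0],"rotation": [0,0,5]},{"slide": [0,0,0],"rotation": [0,0,5]},{"slide": [0,0,0],"rotation": [0,0,4]},{"slide": [0,0,0],"rotation": [0,0,4]},{"slide": [0,0,0],"rotation": [0,0,3]},{"slide": [0,0,0],"rotation": [0,0,0]}]'

```text
time: 26.25
tool_pos: [0.5499, -0.2743, 0.0959]
tool_rot: [0.001, 0.133, 0.991, 0.0]
contact_force: [0.9, 1.8, 4.9]
gripper_width: 0.132
```

Run:
```python
from h import *
p,R,s=pose();print(p,np.arctan2(R[1,0],R[0,0]),s["contact_force"],s["ft_torque"],s["time"])
```

```text
[ 0.5499 -0.2743  0.0959] 2.874548997990446 [0.8794 1.7629 4.9472] [ 0.324  -0.1016  0.1369] 26.25
```

jog_arm --increments '[{"slide": [0,0,0.5],"rotation": [0,0,2]},{"slide": [0,0,0],"rotation": [0,0,0]},{"slide": [0,0,0],"rotation": [0,0,-5]},{"slide": [0,0,0],"rotation": [0,0,-5]},{"slide": [0,0,0],"rotation": [0,0,-5]},{"slide": [0,0,0],"rotation": [0,0,0]}]'

```text
time: 26.75
tool_pos: [0.5488, -0.2746, 0.0938]
tool_rot: [-0.0, 0.019, 1.0, -0.0]
contact_force: [0.7, -1.5, -0.6]
gripper_width: 0.131
```

Run:
```python
from h import *
p,R,s=pose();print(p,np.arctan2(R[1,0],R[0,0]),s["contact_force"],s["ft_torque"],s["time"])
```

```text
[ 0.5488 -0.2746  0.0938] 3.1043623724653773 [ 0.6971 -1.493  -0.6272] [-0.2483 -0.0752 -0.0337] 26.75
```

It has dropped through the second as well. Straightening and continuing down.

jog_arm --increments '[{"slide": [0,0,1],"rotation": [0,0,-2]},{"slide": [0,0,1.5],"rotation": [0,0,0]},{"slide": [0,0,1.5],"rotation": [0,0,0]},{"slide": [0,0,1],"rotation": [0,0,0]},{"slide": [0,0,0],"rotation": [0,0,0]}]'

```text
time: 27.17
tool_pos: [0.5495, -0.275, 0.0898]
tool_rot: [0.001, 0.003, 1.0, -0.0]
contact_force: [0.7, -1.9, 3.0]
gripper_width: 0.131
```

Run:
```python
from h import *
p,R,s=pose();print(p,np.arctan2(R[1,0],R[0,0]),s["contact_force"],s["ft_torque"],s["time"])
```

```text
[ 0.5495 -0.275   0.0898] 3.1361708094201237 [ 0.6782 -1.8851  2.9719] [-0.3343 -0.1448 -0.095 ] 27.1667
```

jog_arm --increments '[{"slide": [0,-0.5,1],"rotation": [0,0,-1]},{"slide": [0,0,1],"rotation": [0,0,2]},{"slide": [0,0,1],"rotation": [0,0,-1]},{"slide": [0,0,1],"rotation": [0,0,0]},{"slide": [0,0,0],"rotation": [0,0,0]}]'

```text
time: 27.58
tool_pos: [0.5484, -0.2744, 0.0843]
tool_rot: [-0.001, 0.002, 1.0, 0.001]
contact_force: [-0.6, 0.5, -0.5]
gripper_width: 0.135
```

Run:
```python
from h import *
p,R,s=pose();print(p,np.arctan2(R[1,0],R[0,0]),s["contact_force"],s["ft_torque"],s["time"])
```

```text
[ 0.5484 -0.2744  0.0843] 3.138210432934061 [-0.6345  0.5297 -0.4623] [-0.005   0.0002 -0.0744] 27.5833
```

Sliding in freely, about 4 mm from home.

jog_arm --increments '[{"slide": [0,0,1.5],"rotation": [0,0,0]},{"slide": [0,0,1.5],"rotation": [0,0,0]},{"slide": [0,0,1],"rotation": [0,0,0]},{"slide": [0,0,1],"rotation": [0,0,0]},{"slide": [0,0,0],"rotation": [0,0,0]},{"slide": [0,0,0],"rotation": [0,0,0]}]'

```text
time: 28.08
tool_pos: [0.5492, -0.2751, 0.0803]
tool_rot: [0.0, 0.002, 1.0, -0.0]
contact_force: [0.9, -0.2, -1.0]
gripper_width: 0.133
```

Run:
```python
from h import *
p,R,s=pose();print(p,np.arctan2(R[1,0],R[0,0]),s["contact_force"],s["ft_torque"],s["time"])
f=optics.grab_frame("wrist"); cv2.imwrite("pics/w18.png",f["frame"])
f=optics.grab_frame("scene"); cv2.imwrite("pics/s18.png",cv2.resize(f["frame"][230:340,160:280],(600,550),interpolation=cv2.INTER_CUBIC))
```

```text
[ 0.5492 -0.2751  0.0803] 3.1373831295125236 [ 0.855  -0.1515 -0.9718] [ 0.0224  0.017  -0.0216] 28.0833
```

View pics/w18.png

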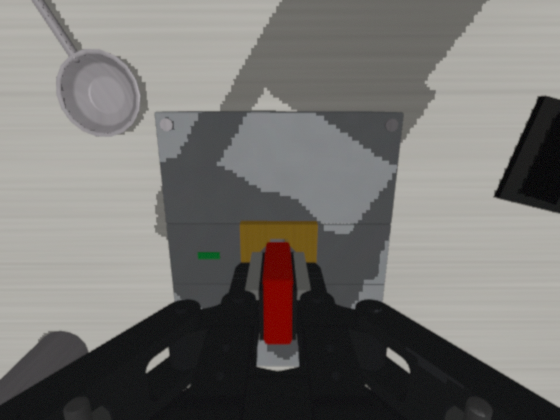

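View pics/s18.png

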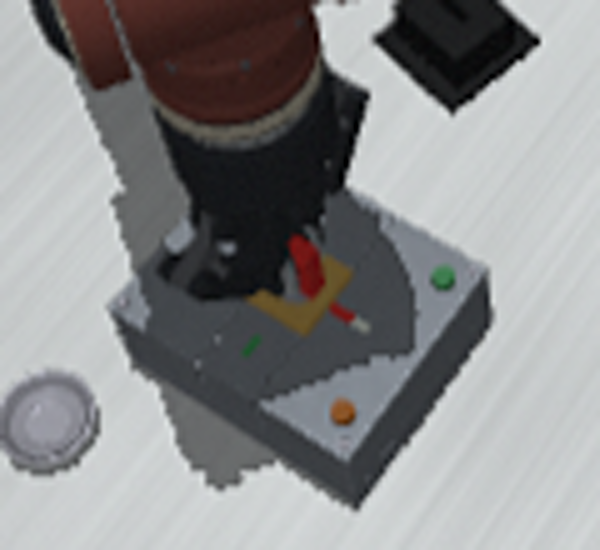

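At the predicted home height, but not yet touching. I'll press gently to find the collar contact.

jog_arm --increments '[{"slide": [0,0,1],"rotation": [0,0,0]},{"slide": [0,0,1],"rotation": [0,0,0]},{"slide": [0,0,0],"rotation": [0,0,0]},{"slide": [0,0,0],"rotation": [0,0,0]}]'

```text
time: 28.52
tool_pos: [0.5493, -0.2752, 0.0801]
tool_rot: [-0.0, 0.002, 1.0, -0.0]
contact_force: [-3.8, 2.4, 7.9]
gripper_width: 0.132
```

Run:
```python
from h import *
p,R,s=pose();print(p,np.arctan2(R[1,0],R[0,0]),s["contact_force"],s["ft_torque"],s["time"],s["joint_pos"])
```

```text
[ 0.5493 -0.2752  0.0801] 3.1374438069943036 [-3.8141  2.3833  7.8567] [0.4151 0.6442 0.0079] 28.5167 [-0.5854  0.1645  1.7563 -0.0001  1.2209 -2.152 ]
```

The collar is seated at 8 N. Now turning clockwise.

jog_arm --increments '[{"slide": [0,0,0],"rotation": [0,0,5]},{"slide": [0,0,0],"rotation": [0,0,5]},{"slide": [0,0,0],"rotation": [0,0,5]},{"slide": [0,0,0],"rotation": [0,0,5]},{"slide": [0,0,0],"rotation": [0,0,5]},{"slide": [0,0,0],"rotation": [0,0,5]},{"slide": [0,0,0],"rotation": [0,0,5]},{"slide": [0,0,0],"rotation": [0,0,5]},{"slide": [0,0,0],"rotation": [0,0,5]}]'

```text
time: 29.27
tool_pos: [0.5501, -0.2744, 0.0802]
tool_rot: [0.001, 0.386, 0.922, 0.001]
contact_force: [-0.6, 3.9, 5.6]
gripper_width: 0.132
```

Run:
```python
from h import *
p,R,s=pose();print(p,np.arctan2(R[1,0],R[0,0]),s["contact_force"],s["ft_torque"],s["time"],s["joint_pos"])
```

```text
[ 0.5501 -0.2744  0.0802] 2.348106166136904 [-0.6346  3.8818  5.6476] [0.8044 0.1946 0.1529] 29.2667 [-0.5846  0.1645  1.7562  0.0021  1.2203 -1.3626]
```

jog_arm --increments '[{"slide": [0.3,0.3,0],"rotation": [0,0,5]},{"slide": [0,0,0],"rotation": [0,0,5]},{"slide": [0,0,0],"rotation": [0,0,5]},{"slide": [0,0,0],"rotation": [0,0,5]},{"slide": [0,0,0],"rotation": [0,0,5]},{"slide": [0,0,0],"rotation": [0,0,5]},{"slide": [0,0,0],"rotation": [0,0,5]},{"slide": [0,0,0],"rotation": [0,0,5]},{"slide": [0,0,0],"rotation": [0,0,5]},{"slide": [0,0,0],"rotation": [0,0,3]},{"slide": [0,0,0],"rotation": [0,0,0]}]'

```text
time: 30.18
tool_pos: [0.5504, -0.2742, 0.0802]
tool_rot: [0.001, 0.727, 0.686, 0.001]
contact_force: [0.5, 3.5, 4.7]
gripper_width: 0.134
```

Run:
```python
from h import *
p,R,s=pose();print(p,np.arctan2(R[1,0],R[0,0]),s["contact_force"],s["ft_torque"],s["time"],s["joint_pos"],s["gripper_width"])
f=optics.grab_frame("scene"); cv2.imwrite("pics/s19.png",cv2.resize(f["frame"][230:340,160:280],(600,550),interpolation=cv2.INTER_CUBIC))
f=optics.grab_frame("wrist"); cv2.imwrite("pics/w19.png",f["frame"])
```

```text
[ 0.5504 -0.2742  0.0802] 1.5128060128097134 [0.4737 3.4902 4.6726] [ 0.5598 -0.042   0.1475] 30.1833 [-0.584   0.1643  1.7564  0.002   1.219  -0.5267] 0.13370039588811486
```

View pics/s19.png

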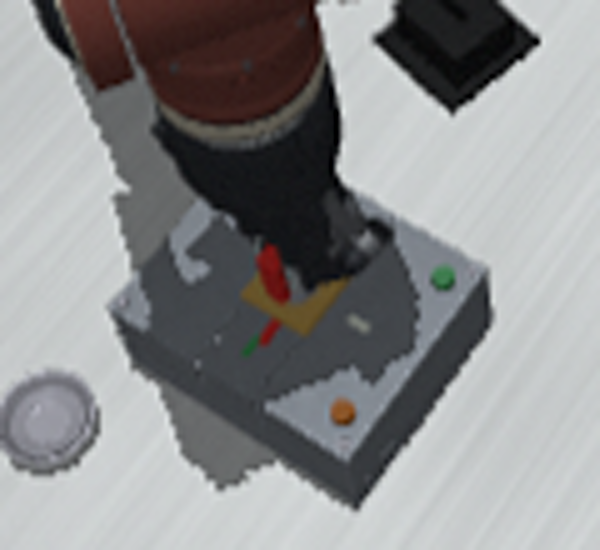

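View pics/w19.png

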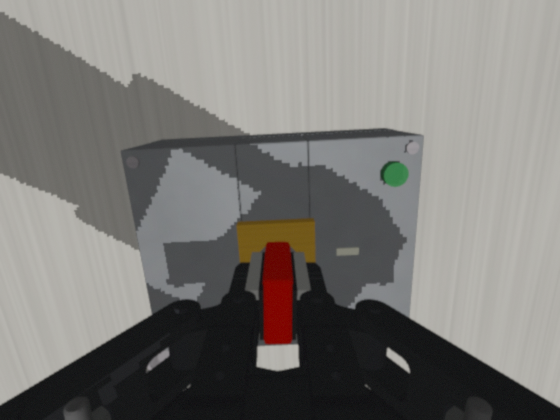

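The pointer has reached the green mark and the key is turned 1.62 rad. A little further to the stop, then hold.

jog_arm --increments '[{"slide": [0,0,0.3],"rotation": [0,0,1]},{"slide": [0,0,0],"rotation": [0,0,1]},{"slide": [0,0,0],"rotation": [0,0,1]},{"slide": [0,0,0],"rotation": [0,0,0]}]'

```text
time: 30.62
tool_pos: [0.5505, -0.2743, 0.0802]
tool_rot: [0.001, 0.745, 0.668, 0.001]
contact_force: [-0.8, 4.2, 6.1]
gripper_width: 0.129
```

Run:
```python
from h import *
p,R,s=pose();print(p,np.arctan2(R[1,0],R[0,0]),s["contact_force"],s["ft_torque"],s["time"],s["joint_pos"],s["gripper_width"])
```

```text
[ 0.5505 -0.2743  0.0802] 1.461779802130994 [-0.8301  4.1689  6.0857] [0.628  0.0273 0.0727] 30.6167 [-0.584   0.1644  1.7563  0.002   1.2188 -0.4757] 0.12905852426102396
```

jog_arm --increments '[{"slide": [0,0,0],"rotation": [0,0,1]},{"slide": [0,0,0],"rotation": [0,0,0]},{"slide": [0,0,0],"rotation": [0,0,0]},{"slide": [0,0,0],"rotation": [0,0,0]},{"slide": [0,0,0],"rotation": [0,0,0]},{"slide": [0,0,0],"rotation": [0,0,0]},{"slide": [0,0,0],"rotation": [0,0,0]},{"slide": [0,0,0],"rotation": [0,0,0]}]'

```text
time: 31.28
tool_pos: [0.5505, -0.2742, 0.0801]
tool_rot: [0.001, 0.75, 0.661, 0.001]
contact_force: [-0.0, 4.0, 6.2]
gripper_width: 0.134
```

Run:
```python
from h import *
p,R,s=pose();print(p,np.arctan2(R[1,0],R[0,0]),R[:,2],s["contact_force"],s["ft_torque"],s["time"],s["gripper_width"])
f=optics.grab_frame("scene"); a=cv2.resize(f["frame"][240:340,170:270],(400,400),interpolation=cv2.INTER_CUBIC); b=cv2.resize(f["frame"][100:200,270:370],(400,400),interpolation=cv2.INTER_CUBIC)
cv2.imwrite("pics/s20.png",np.hstack([a,b]))
f=optics.grab_frame("top"); cv2.imwrite("pics/t20.png",f["frame"])
print(pose()[2]["contact_force"],pose()[2]["ft_torque"])
```

```text
[ 0.5505 -0.2742  0.0801] 1.4449133677498924 [ 0.0027  0.0005 -1.    ] [-0.0292  3.9963  6.2372] [0.6821 0.0766 0.2103] 31.2833 0.1339024184167856
[-0.625   3.1463  6.199 ] [0.6684 0.0615 0.1412]
```

View pics/s20.png

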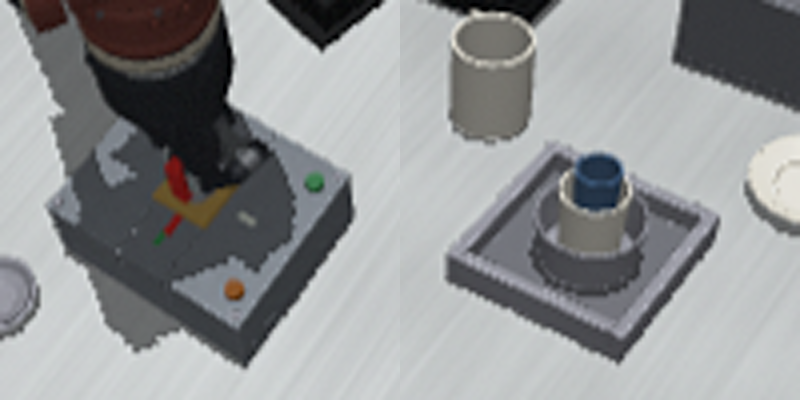

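View pics/t20.png

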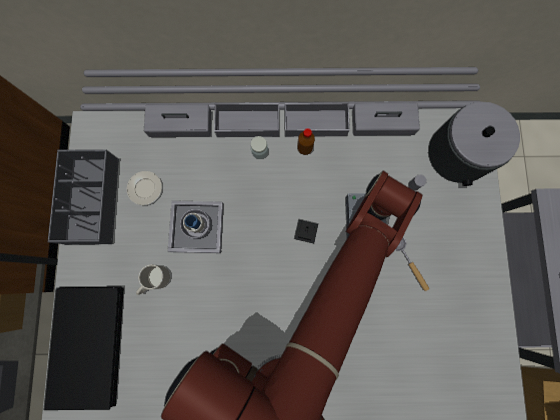

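The lift plate has sunk with the three pots upright on it, the pointer is on the green mark, and the bystanders have not moved. Handing in.

Run:
```python
from h import *
print(manip.job_done()); s=state(); print(s["time"],s["contact_force"],s["gripper_width"])
```

```text
the job is handed in; nothing more can be done
None
the job is handed in; nothing more can be done
```

I nested the medium pot in the large one and the small pot in the medium. Then I worked the key past both tumblers to its collar and turned it about 1.69 rad clockwise to the stop. I handed in at about 31 s still gripping it. The hand-in reports no verdict, so the run's outcome isn't confirmed.

- **Last checks:** the pointer was on the green mark, the lift plate was down with all three pots upright on it, and the bystanders had not visibly moved. The arm was pressing at about 6 N and the fingers were still closed on the key.
- **Not measured directly:** I worked out the barrel angle from the tool's turn less the key's play, about 1.59 rad. That is just past the stop, and well above the 1.4 rad needed.
- **What disagreed:** the first place estimates from the fixed cameras were up to about 2 cm apart, so I used wrist-camera fits for the pots, key and lock. The hand-turn torque reading was noisy at the end (0.07 to 0.21 N m).
- **Other:** one early move call was refused for missing its rotation field and was simply resent.

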